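# Pick the tin from behind the stock

### The job

Fetch the low round tin that stands hemmed in behind the tall canister and the tall carton in the plywood stock bay: first stand both tall things on the cork mat, then set the tin upright in the larger, empty compartment of the blue order tray, and only then stand the two tall things back in the middle of their own black plates, the canister on the round plate and the carton on the square one. Keep all three upright, set them down rather than dropping them, and leave the little box in the bay and the packed box in the tray where they are.

Things in the scene. Friction and masses are not known exactly. Their poses are not given: they have to be found in the camera images.
- tin: Low round steel tin with a pale paper disc on its lid, 58 mm diameter (lid; body 56 mm), 38 mm high, about 180 g. Loose; stands on the bay's floor at the back of the bay, centre about 65 mm towards the bay's +x from the line through the two plates. Origin: centre of its underside, z up.
- canister: Tall round aluminium canister with a grey lid, body 58 mm diameter, lid (top 16 mm) 60 mm diameter, 130 mm high, about 300 g. Loose; starts on the round plate. Origin: centre of its underside, z up.
- carton: Tall square cardboard carton with a paper strip over its top, 56 x 56 mm, 130 mm high, about 250 g, rigid. Loose; starts on the square plate. Origin: centre of its underside, z up, x and y square to its faces.
- round_plate: Flat round black plate, 82 mm diameter, 4 mm thick, fixed on the bay's floor: the canister's own place. Origin: centre of its underside (its top is 4 mm higher), z up. It may be on either side of the square plate, about 120 mm between centres.
- square_plate: Flat square black plate, 80 x 80 mm, 4 mm thick, fixed on the bay's floor: the carton's own place. Origin: centre of its underside (its top is 4 mm higher), x and y square to its edges, z up.
- clearing_mat: Flat cork mat, 150 mm (its x) by 190 mm (its y), 4 mm thick, fixed, empty at the start: the side area for the two tall things (they fit side by side along its y, 45 mm either side of the middle). Origin: centre of its underside.
- order_tray: Shallow blue plastic tray, fixed, 140 mm (its x) by 200 mm (its y), walls 20 mm high and 4 mm thick, floor 4 mm above the origin. A 16 mm high divider along x at y = -35 mm parts a small compartment (towards -y, holds the packed box) from the larger empty one, whose middle is at x = 0, y = +31 mm (132 by 129 mm inside). Origin: centre of its underside.
- stock_bay: Plywood stock bay, fixed, 200 mm (its x) by 272 mm (its y): a 6 mm floor with 10 mm thick walls, 51 mm high above the work surface, along the back (+x) and both sides (+y and -y); open at the front (-x). The two plates lie side by side along y, about 25 mm in front of the bay's centre (towards -x) and 60 mm to each side. Origin: centre of its underside.
- small_box: Little cardboard box, 30 x 30 x 34 mm high, 80 g, loose, on the bay's floor in its rear corner towards +x and +y. To be left alone. Origin: centre of its underside.
- packed_box: Flat cardboard box, 90 mm (its x) by 42 mm (its y), 22 mm high, 120 g, loose, in the small compartment of the order tray. To be left alone. Origin: centre of its underside.
Not all that is in view belongs to the job. What is shaped like the canister but yellow is not meant.

How it is judged:
On the way, in this order (a step that is already met when the one before it is completed fails the run):
1. the canister and the carton both stand on the cork mat, upright, released and at rest (x of canister in the frame of clearing_mat between -0.065 and 0.065 m and y of canister in the frame of clearing_mat between -0.085 and 0.085 m and z of canister in the frame of clearing_mat between 0.001 and 0.009 m and angle between each of canister, carton's own z axis and vertical below 0.1 rad and linear speed of each of canister, carton below 0.03 m/s and angular speed of each of canister, carton below 0.3 rad/s and contact force between each of canister, carton and the fingers below 0.2 N and x of carton in the frame of clearing_mat between -0.065 and 0.065 m and y of carton in the frame of clearing_mat between -0.085 and 0.085 m and z of carton in the frame of clearing_mat between 0.001 and 0.009 m), for 0.2 s.
2. the tin stands released in the larger compartment of the order tray while both tall things still stand on the mat (all of step 1 and x of tin in the frame of order_tray between -0.045 and 0.045 m and y of tin in the frame of order_tray between -0.014 and 0.076 m and z of tin in the frame of order_tray between 0.001 and 0.009 m and angle between tin's own z axis and vertical below 0.1 rad and linear speed of tin below 0.03 m/s and angular speed of tin below 0.3 rad/s and contact force between tin and the fingers below 0.2 N), for 0.2 s.
At the end, for the whole second after the job is handed in: Tin upright on the floor of the tray's larger compartment; canister and carton upright within 15 mm of the centre of the round and the square plate; all three released and at rest; little box and packed box within 15 mm of their starts (x of tin in the frame of order_tray between -0.045 and 0.045 m and y of tin in the frame of order_tray between -0.014 and 0.076 m and z of tin in the frame of order_tray between 0.001 and 0.009 m and angle between each of tin, canister, carton's own z axis and vertical below 0.1 rad and linear speed of each of tin, canister, carton below 0.03 m/s and angular speed of each of tin, canister, carton below 0.3 rad/s and contact force between each of tin, canister, carton and the fingers below 0.2 N and horizontal distance between canister and round_plate below 0.015 m and z of canister in the frame of round_plate between 0.001 and 0.009 m and horizontal distance between carton and square_plate below 0.015 m and z of carton in the frame of square_plate between 0.001 and 0.009 m and distance of each of small_box, packed_box from where it was at the start of the episode below 0.015 m); the robot touches nothing.
It fails at once if the canister, the carton or the tin is tipped by more than 0.6 rad (angle between any of canister, carton, tin's own z axis and vertical above 0.6 rad).
It fails at once if the canister, the carton or the tin is let fall (more than about 2 cm) ((linear speed of canister above 0.65 m/s and contact force between canister and the fingers below 0.1 N) or (linear speed of carton above 0.65 m/s and contact force between carton and the fingers below 0.1 N) or (linear speed of tin above 0.65 m/s and contact force between tin and the fingers below 0.1 N)).
It fails at once if the little box or the packed box is pushed more than 30 mm away (distance of any of small_box, packed_box from where it was at the start of the episode above 0.03 m).
It also fails if it takes over 136 s, if anything falls off the work surface, if the arm or the gripper's body presses on something with over 40 N, if the wrist force passes 120 N, or if a joint passes its speed limit or range.

### The arm

A 7-joint arm with a two-finger parallel gripper is mounted at the origin on the work surface. World frame = base frame: x ahead of the robot, y to its left, z up, the work surface at z = 0. Lengths are in m, angles in rad, forces in N, time in s.
With the tool pointing down it reaches from about 0.4 to 0.85 m from the base axis. Payload 4.4 kg.
Tool frame: the origin (TCP) lies midway between the tips of the shut fingers; the grasp point (between the pads) lies 19 mm behind it (manip.hold_point_z is the distance from the TCP to the grasp point, in m); z points along the fingers, y is the direction in which the jaws open and shut (so a half turn about z gives the same grasp; the last joint's range is limited). The gripper opens to 94 mm and grips with 3 to 60 N. Pads are 16 mm wide; open, the fingers measure 119 mm over their backs; the gripper's body (75 mm by 177 mm) begins 78 mm behind the grasp point.
Start: joints at [-1.184, 0.628, 0.038, 1.517, -0.027, 0.996, -0.02], TCP at [0.284, 0.585, 0.205] pointing down, gripper open.
Joint ranges: [-3.06, 3.06], [-0.37, 2.12], [-1.25, 1.32], [0.18, 2.47], [-1.1, 4.24], [0.23, 1.98], [-2.94, 2.94]. Speed limits (rad/s): [2.57, 2.57, 3.14, 3.14, 3.14, 3.14, 3.14].

### API

Orientations are given as a 3x3 rotation matrix whose columns are the frame's x, y, z axes.
In Python, from plant import manip gives the robot as it stands. The module is installed in compiled form; this text tells all that it offers.
- The arm moves only by the tool move_arm, never from a script. Its argument "rows" is a list of rows, each a list of 7 numbers: the shift along the tool's x, y, z in units of 0.6 m (1.0 is 0.6 m), then the turn, a rotation vector about the tool's x, y, z in units of pi rad (1.0 is pi rad), then the opening, from 0 (shut) to 1 (fully open). In form: [[tx, ty, tz, wx, wy, wz, grip], ...]. A call has 1 to 10 rows; each row is the pose to reach, as a shift and turn from the pose commanded when the call began, along the tool's axes at that moment, turning the shorter way round; what a row does not reach only later rows make up. A row lasts 1/8 s, in which the tool goes at most 62.5 mm and 10.7 degrees, less where a joint would pass 70% of its speed; a pose out of reach is approached as far as the arm can. A call with a number of a shift or a turn outside -1 to 1 is refused whole. A call with a gripper value outside its range is refused whole. The fingers move at their own pace and stop on an object; "grip_force" is the grip in N (left out, the last holds). Time passes only in rows, so rows that repeat a pose let the fingers close. It gives the time, the measured TCP pose, the force and the opening at its end, in the units of the state.
- manip.read_state(): the state, without advancing time (a new reading comes with each control period).
- manip.snapshot(name): name is "scene" or "top" or "wrist"; returns a dict with "pixels" (480x640x3 uint8, red, green, blue), "range_z" (480x640 float32, m along the optical axis (not along the pixel's ray), 0 where there is no reading), "camera_matrix" (3x3 intrinsics, pixels), "k1" (the pictures are not rectified: a ray, as slopes to the right and down, at radius r is drawn at 1 + k1 r^2 times it, then the intrinsics apply), "view" (4x4, takes a point from world to camera coordinates). Camera axes: x right, y up, looking along -z (the intrinsics and any distortion apply to the point x, -y, -z); pixel columns grow to the right and rows downward; lengths in m; the calibration is good to about 2 mm. A picture is of the moment at which its call begins.
- manip.hand_in(): hands the job in, once; it reports no verdict.
Trained networks look in a picture, given as the dict that the camera call returned (one of the last four; its "shot" number tells which), for a name from the list of things; names that differ only in an ending like _2 or _b are one class to them, and where a whole thing is asked for, a point or a joint stands for the part that bears it (a point fixed in the world has none). Each returns a list of dicts, best first, with "score" (0 to 1); they miss things now and then, are a little off and sometimes report something else, mostly with a low value. They report only what shows in the picture. A call takes as long as a camera call. They do not tell look-alikes from the thing itself.
- manip.recognise(label, picture): "position" ([x, y, z] in m, in world coordinates, good to about 4 mm: the middle of the surface that is visible of it).
- manip.masks_of(label, picture): "region" (480x640 bool, what is visible of it).
- manip.place_of(label, picture): "position" ([x, y, z] in m, in world coordinates, good to about 4 mm: a listed point, or the origin of a listed thing).
The state is a dict: "clock": time; "qpos": joint angles; "qvel": joint speeds; "tau": joint torques, N m; "eef_pos": TCP position; "tcp_rot": TCP orientation; "force": force on the tool from outside, world axes, zero at the start; "torque": the same for the moment, N m; "width": finger opening in m.
Only numpy, scipy, OpenCV 4.12 (cv2) and the standard library are available. Lean on these libraries where they do the work, as an engineer would, in place of code of your own. Each camera call takes 0.05 s, during which the arm holds its last target.

## Working session

There is one attempt and no reset: what is moved stays moved. The work goes in short steps, Python scripts to look and compute and a tool call to move; the robot and the scene stay as the last step left them, time stands still between calls to the robot, and variables do not carry over. Pictures are saved under pics/ and viewed, and the job is handed in when it is done.

Besides the shell and the picture viewer there is one more tool, called after "Emit:" as a command line: name --pt "numbers of a row" for each row, then --argument value for the rest. move_arm: Moves the arm, as the interface text tells. Shifts and turns lie within -1 to 1; 1 stands for 0.6 m of shift or pi rad of turn. Its arguments: {"type":"object","properties":{"rows":{"type":"array","items":{"type":"array","items":{"type":"number","minimum":-1,"maximum":1}}},"grip_force":{"type":"number"}},"required":["rows"]}

```bash
mkdir -p pics; ls
cat > h.py <<'E'
import numpy as np, cv2
from plant import manip
def save(s,n): cv2.imwrite('pics/'+n,cv2.cvtColor(s['pixels'],cv2.COLOR_RGB2BGR))
E
python3 - <<'E'
from h import *
for n in ['scene','top','wrist']:
    s=manip.snapshot(n); save(s,n+'0.png')
    if n=='wrist': continue
    for l in ['tin','canister','carton','round_plate','square_plate','clearing_mat','order_tray','stock_bay','small_box','packed_box']:
        for r in manip.place_of(l,s)[:3]: print(n,l,np.round(r['position'],4),round(r['score'],2))
print(manip.read_state())
E
```

```text
pics
scene tin [0.4953 0.3292 0.0094] 0.65
scene canister [0.4225 0.3687 0.01  ] 0.76
scene canister [2.724e-01 3.184e-01 1.000e-04] 0.71
scene canister [3.322e-01 5.272e-01 3.000e-04] 0.59
scene carton [0.4444 0.2506 0.0073] 0.86
scene carton [0.5077 0.4315 0.0071] 0.18
scene round_plate [0.4225 0.372  0.003 ] 0.68
scene square_plate [0.4219 0.3727 0.0102] 0.75
scene square_plate [0.4407 0.2542 0.01  ] 0.54
scene clearing_mat [0.5748 0.0108 0.0018] 0.89
scene clearing_mat [0.4213 0.3724 0.0047] 0.59
scene order_tray [ 0.4434 -0.3264  0.004 ] 0.74
scene order_tray [0.4193 0.3736 0.0107] 0.21
scene stock_bay [ 0.4574  0.3154 -0.0025] 0.71
scene small_box [0.5102 0.4293 0.0066] 0.65
scene packed_box [ 0.4439 -0.3247  0.0045] 0.69
scene packed_box [ 0.4332 -0.4006  0.0082] 0.67
top tin [0.4936 0.332  0.0084] 0.92
top tin [0.5063 0.4319 0.0047] 0.66
top canister [0.4205 0.3718 0.0099] 0.89
top canister [0.27   0.3164 0.0006] 0.89
top canister [0.3284 0.5292 0.0006] 0.87
top carton [0.4459 0.2516 0.0097] 0.69
top round_plate [0.416  0.3739 0.0077] 0.86
top square_plate [0.4388 0.2496 0.00
[... 404 characters left out ...]
268, -0.027037  ,
        0.99630283, -0.02001226]), 'qvel': array([ 0.00059712, -0.00052245, -0.00095016, -0.00038106,  0.00055696,
       -0.00068925,  0.00010086]), 'tau': array([ 2.64240698e-04, -5.49604654e+01,  1.14366096e+00, -1.86934340e+01,
       -5.22516423e-02,  1.61608070e-02,  2.28888285e-05]), 'eef_pos': array([0.28435652, 0.5845424 , 0.20547869]), 'tcp_rot': array([[-8.99192566e-01,  4.37553114e-01, -4.47685034e-05],
       [ 4.37553112e-01,  8.99192566e-01,  5.64261984e-05],
       [ 6.49449642e-05,  3.11494201e-05, -9.99999997e-01]]), 'force': array([0.42521703, 0.92978279, 0.30799302]), 'torque': array([ 0.05262243,  0.00656807, -0.0221739 ]), 'width': 0.09401309027722107}
```

View pics/scene0.png

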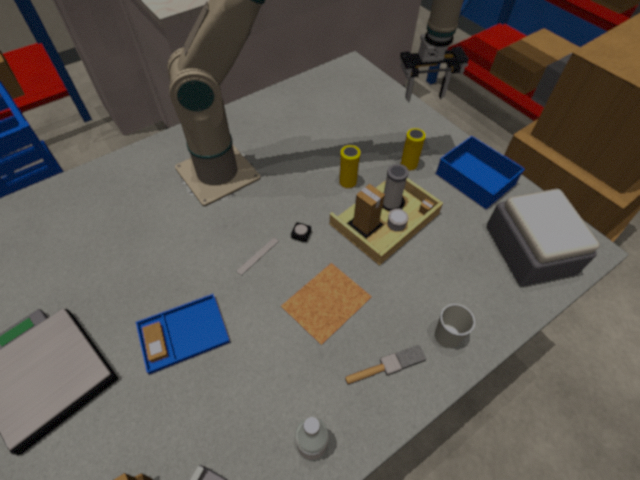

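View pics/top0.png

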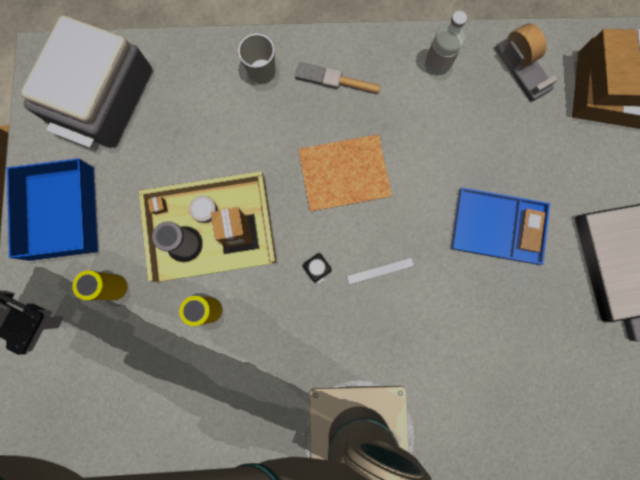

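Top view: the grey-lidded canister is at (168,237), the carton at (228,222), the tin at (203,208) and the little box at (156,205). The two yellow look-alikes at (90,285) and (197,310) are not wanted. The order tray is the one with the packed box, at (502,227); the blue bin at (52,208) is something else. Next I'll get exact poses from depth.

```bash
cat >> h.py <<'E'
def cloud(s):
    K=s['camera_matrix'];k1=s['k1'];V=s['view'];d=s['range_z']
    v,u=np.mgrid[0:480,0:640]
    X=cv2.undistortPoints(np.stack([u.ravel(),v.ravel()],1).astype(np.float64)[:,None],K,np.array([k1,0,0,0.]))[:,0]
    z=d.ravel(); P=np.stack([X[:,0]*z,-X[:,1]*z,-z,np.ones_like(z)],1)
    W=(P@np.linalg.inv(V).T)[:,:3]; W[z==0]=np.nan
    return W.reshape(480,640,3)
def rect(pts):
    r=cv2.minAreaRect(pts[:,:2].astype(np.float32)*1000); return np.round(r[0],1),np.round(r[1],1),round(r[2],1)
E
python3 - <<'E'
from h import *
s=manip.snapshot('top'); W=cloud(s); I=s['pixels'].astype(int)
hsv=cv2.cvtColor(s['pixels'],cv2.COLOR_RGB2HSV)
Z=W[...,2]
def box(x0,x1,y0,y1,z0,z1): return (W[...,0]>x0)&(W[...,0]<x1)&(W[...,1]>y0)&(W[...,1]<y1)&(Z>z0)&(Z<z1)
def rep(n,m):
    m=cv2.morphologyEx(m.astype(np.uint8),cv2.MORPH_OPEN,np.ones((2,2)))>0
    p=W[m]; print(n,len(p),rect(p),'z',np.round(np.nanmedian(p[:,2]),4),'mean',np.round(p[:,:2].mean(0),4))
rep('wall',box(.3,.62,.15,.48,.046,.056))
rep('tops',box(.38,.55,.2,.42,.13,.15))
rep('can',box(.38,.55,.312,.42,.128,.15))
rep('carton',box(.38,.55,.2,.312,.13,.15))
rep('tin',box(.45,.55,.28,.38,.039,.047))
rep('small',box(.45,.55,.40,.46,.034,.047))
rep('mat',box(.45,.7,-.12,.13,.002,.01)&(hsv[...,1]>150))
rep('tray',box(.3,.6,-.5,-.2,.016,.03)&(hsv[...,0]>100)&(hsv[...,1]>150))
rep('packed',box(.3,.6,-.5,-.2,.02,.035)&(hsv[...,0]<40))
blk=(I.max(2)<45)&box(.3,.6,.17,.47,.004,.016)
for n,y0,y1 in(('sq',.17,.312),('rd',.312,.47)):
    rep(n,blk&(W[...,1]>y0)&(W[...,1]<y1))
print('bay color wall check', [np.round(W[v,u],3) for v,u in((185,203),(230,146),(222,268))])
c=cv2.resize(s['pixels'][160:300,120:300],None,fx=4,fy=4,interpolation=cv2.INTER_CUBIC); cv2.imwrite('pics/crop.png',c[...,::-1])
E
```

```text
wall 1436 (array([452.8, 314.8]), array([197.5, 270.7]), 7.7) z 0.05 mean [nan nan]
tops 1579 (array([418.4, 324. ]), array([ 53.6, 210.6]), 15.2) z 0.1399 mean [nan nan]
can 751 (array([410.1, 380.8]), array([49.4, 86.5]), 31.0) z 0.1398 mean [nan nan]
carton 834 (array([nan, nan]), array([0., 0.]), 0.0) z 0.1399 mean [nan nan]
tin 476 (array([478.1, 317.5]), array([82., 43.]), 45.8) z 0.044 mean [nan nan]
small 284 (array([491.2, 428.4]), array([79.5, 43.3]), 7.0) z 0.0387 mean [0.5018 0.4317]
mat 19 (array([578.1,   7.5]), array([110.5, 102.4]), 58.3) z 0.0043 mean [0.5686 0.0162]
tray 286 (array([ 433.1, -336. ]), array([207.5, 133.3]), 76.0) z 0.0178 mean [ 0.4    -0.3153]
packed 664 (array([ 427.8, -404.5]), array([47.3, 95.5]), 72.4) z 0.0258 mean [nan nan]
sq 287 (array([436. , 249.4]), array([73.2, 71.9]), 6.8) z 0.01 mean [0.4221 0.2354]
rd 183 (array([410.5, 361.2]), array([50.1, 74.5]), 59.0) z 0.0094 mean [0.4064 0.3584]
bay color wall check [array([0.545, 0.326, 0.038]), array([0.446, 0.445, 0.05 ]), array([0.456, 0.181, 0.05 ])]
```

View pics/crop.png

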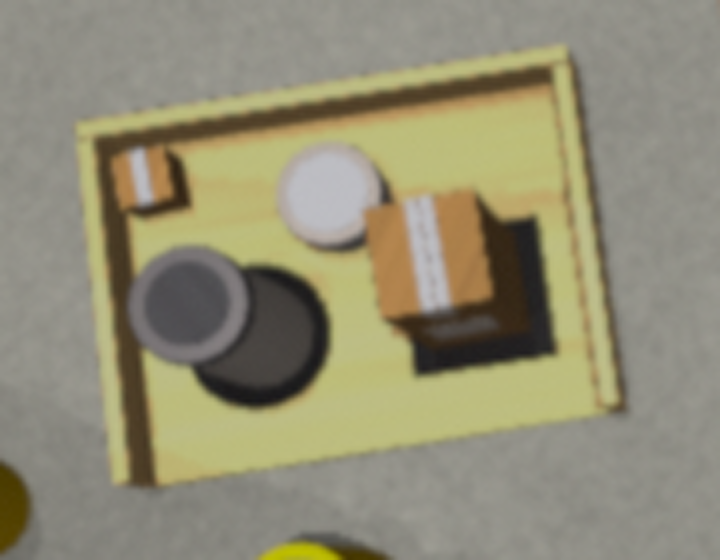

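```bash
cat > meas.py <<'E'
from h import *
def setup(cam='top'):
    global s,W,I,hsv,Z
    s=manip.snapshot(cam); W=cloud(s); I=s['pixels'].astype(int)
    hsv=cv2.cvtColor(s['pixels'],cv2.COLOR_RGB2HSV); Z=W[...,2]
def box(x0,x1,y0,y1,z0,z1): return (W[...,0]>x0)&(W[...,0]<x1)&(W[...,1]>y0)&(W[...,1]<y1)&(Z>z0)&(Z<z1)
def rep(n,m,plane=None):
    m=cv2.morphologyEx(m.astype(np.uint8),cv2.MORPH_OPEN,np.ones((3,3)))
    k,l,st,c=cv2.connectedComponentsWithStats(m)
    if k<2: print(n,'none');return
    p=W[l==1+np.argmax(st[1:,4])]
    print(n,len(p),rect(p),'z',np.round(np.median(p[:,2]),4),'mean',np.round(p[:,:2].mean(0)*1000,1),'circ',np.round(cv2.minEnclosingCircle(p[:,:2].astype(np.float32)*1000)[0],1))
E
python3 - <<'E'
import meas; from meas import *
setup(); W=meas.W;I=meas.I;hsv=meas.hsv
rep('wall',box(.3,.62,.15,.48,.046,.056))
rep('can',box(.36,.55,.325,.42,.135,.15))
rep('carton',box(.38,.55,.2,.3,.135,.15))
rep('tin',box(.45,.55,.28,.38,.041,.047))
rep('small',box(.45,.53,.40,.45,.036,.045)&(hsv[...,0]<22))
m=(hsv[...,0]<20)&(hsv[...,1]>130)&box(.45,.7,-.12,.13,-.01,.02); rep('mat',m)
m=(hsv[...,0]>100)&(hsv[...,1]>150)&box(.3,.6,-.5,-.2,-.005,.03); rep('tray',m)
rep('packed',box(.3,.6,-.5,-.35,.022,.035)&(hsv[...,0]<40))
blk=(I.max(2)<45)&box(.3,.6,.17,.47,.004,.016)
for n,y0,y1 in(('sq',.17,.312),('rd',.312,.47)): rep(n,blk&(W[...,1]>y0)&(W[...,1]<y1))
E
```

```text
wall 821 (array([460.2, 276.6]), array([200.1, 192.4]), 7.7) z 0.0507 mean [508.8 238.1] circ [459.5 276.5]
can 718 (array([419.3, 370.9]), array([58.3, 58.3]), 5.5) z 0.14 mean [419. 370.] circ [419.5 371. ]
carton 813 (array([441.6, 252.9]), array([57.8, 56.7]), 8.7) z 0.1401 mean [441.  252.4] circ [440.8 252.5]
tin 406 (array([492.4, 326.6]), array([55.5, 53.2]), 67.3) z 0.0443 mean [493.1 326.1] circ [492.7 326.3]
small 73 (array([507.8, 421.5]), array([29.1, 13.4]), 7.5) z 0.04 mean [508.  421.9] circ [507.8 422.4]
mat 4832 (array([575.5,  11.2]), array([147.2, 185.4]), 8.8) z 0.0039 mean [574.7  11.8] circ [574.8  11.9]
tray 3400 (array([ 446.2, -299.8]), array([134.3, 138.1]), 77.9) z 0.0041 mean [ 446.3 -301.6] circ [ 447.  -299.2]
packed 614 (array([ 426.8, -398.2]), array([44.3, 88. ]), 75.8) z 0.0261 mean [ 423.1 -396.5] circ [ 426.1 -396.3]
sq 267 (array([425.5, 233.6]), array([52. , 97.8]), 54.0) z 0.0102 mean [425.  235.7] circ [438.6 251.6]
rd 84 (array([388.5, 369.6]), array([13.1, 47.8]), 7.1) z 0.0092 mean [388.5 369.3] circ [392.5 370.1]
```

```bash
cat >> h.py <<'E'
from scipy.spatial.transform import Rotation as R
def Rt(yaw):  # jaw (y) axis at yaw deg, tool down
    a=np.radians(yaw); y=np.array([np.cos(a),np.sin(a),0]); z=np.array([0,0,-1.]); return np.stack([np.cross(y,z),y,z],1)
def plan(targets,start=None):
    st=manip.read_state()
    p0,R0=(st['eef_pos'],st['tcp_rot']) if start is None else (np.array(start[:3]),Rt(start[3]))
    print('t',round(st['clock'],2),'at',np.round(st['eef_pos'],4),'yaw',np.round(np.degrees(np.arctan2(R0[1,1],R0[0,1])),1),'w',round(st['width'],4),'F',np.round(st['force'],1))
    for x,y,z,yaw in targets:
        t=R0.T@(np.array([x,y,z])-p0)/.6; w=R.from_matrix(R0.T@Rt(yaw)).as_rotvec()/np.pi
        print((x,y,z,yaw),'->',np.round(t,4),np.round(w,4))
E
python3 - <<'E'
from h import *
plan([(.4415,.2528,.205,8),(.4415,.2528,.076,8)])
E
```

```text
t 1.25 at [0.2843 0.5845 0.2055] yaw 64.1 w 0.0941 F [0.4 0.3 0.5]
(0.4415, 0.2528, 0.205, 8) -> [-0.4774 -0.3826  0.0008] [-0.     -0.      0.3114]
(0.4415, 0.2528, 0.076, 8) -> [-0.4774 -0.3826  0.2158] [-0.     -0.      0.3114]
```

Emit:
move_arm --pt "-0.477 -0.383 0 0 0 0.311 1" --pt "-0.477 -0.383 0 0 0 0.311 1" --pt "-0.477 -0.383 0 0 0 0.311 1" --pt "-0.477 -0.383 0 0 0 0.311 1" --pt "-0.477 -0.383 0 0 0 0.311 1" --pt "-0.477 -0.383 0 0 0 0.311 1" --pt "-0.477 -0.383 0 0 0 0.311 1" --pt "-0.477 -0.383 0 0 0 0.311 1" --pt "-0.477 -0.383 0 0 0 0.311 1"

```text
clock: 2.38
eef_pos: [0.4404, 0.2544, 0.2054]
tcp_rot: [[-0.143, 0.99, -0.0], [0.99, 0.143, 0.001], [0.001, -0.0, -1.0]]
force: [0.4, 0.6, -0.8]
width: 0.0941
```

Run:
```python
from h import *
s=manip.snapshot('wrist'); save(s,'w1.png')
W=cloud(s)
import meas; meas.W=W; meas.Z=W[...,2]
meas.rep('carton',meas.box(.38,.55,.2,.31,.13,.15))
meas.rep('can',meas.box(.36,.55,.325,.42,.13,.15))
meas.rep('tin',meas.box(.43,.55,.28,.38,.040,.047))
I=s['pixels'].astype(int)
blk=(I.max(2)<45)
meas.rep('sq',blk&meas.box(.3,.6,.17,.312,.004,.016)); meas.rep('rd',blk&meas.box(.3,.6,.312,.47,.004,.016))
plan([(.4415,.2528,.076,8)])
```

```text
carton 5969 (array([442.8, 255. ]), array([56.4, 56.4]), 9.6) z 0.1393 mean [442.7 256.7] circ [442.9 255.3]
can 6922 (array([420.9, 372.3]), array([59., 59.]), 7.2) z 0.1393 mean [420.9 372.5] circ [420.9 372.7]
tin 2901 (array([494. , 328.9]), array([56. , 56.6]), 11.5) z 0.0433 mean [493.8 329.2] circ [494.  329.1]
sq 202 (array([406.5, 278.6]), array([15.9, 18.4]), 7.0) z 0.0091 mean [404.8 279.9] circ [406.2 278.8]
rd 210 (array([399.3, 348.8]), array([ 9.1, 37.1]), 57.5) z 0.0092 mean [399.5 348.8] circ [401.  351.5]
t 2.42 at [0.4404 0.2543 0.2054] yaw 8.3 w 0.0939 F [0.3 1.  0.5]
(0.4415, 0.2528, 0.076, 8) -> [-0.0028  0.0015  0.2156] [-0.0001 -0.0002  0.0014]
```

View pics/w1.png

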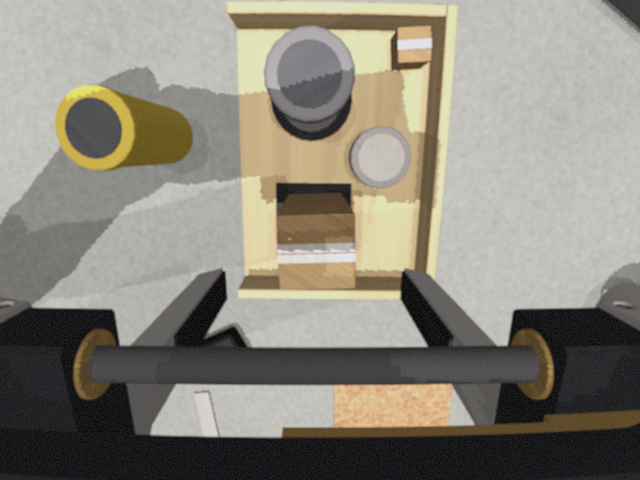

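Wrist view: the carton top is centred near (316,245) between the open fingers, the grey canister is at (310,75) and the tin at (380,157). I'm already over the carton, so I'll descend and grip.

Emit:
move_arm --pt "0 0.003 0.09 0 0 0 1" --pt "0 0.003 0.16 0 0 0 1" --pt "0 0.003 0.215 0 0 0 1" --pt "0 0.003 0.215 0 0 0 1" --pt "0 0.003 0.215 0 0 0 0.3" --pt "0 0.003 0.215 0 0 0 0.3" --pt "0 0.003 0.215 0 0 0 0.3" --pt "0 0.003 0.215 0 0 0 0.3" --pt "0 0.003 0.215 0 0 0 0.3" --grip_force 25

```text
clock: 3.55
eef_pos: [0.4431, 0.2531, 0.077]
tcp_rot: [[-0.14, 0.99, 0.001], [0.99, 0.14, 0.001], [0.001, 0.001, -1.0]]
force: [-0.9, 0.2, 4.5]
width: 0.0559
```

Run:
```python
from h import *
c=np.radians(8.8);mx=np.array([np.cos(c),np.sin(c)]);my=np.array([-np.sin(c),np.cos(c)]);m=np.array([.576,.012])
A=m-.042*my; B=m+.042*my; print(A,B)
z=manip.read_state()['eef_pos'][2]
plan([(.442,.254,z+.08,8.5),(*A,z+.08,8.8),(*A,z-.006+.0015,8.8)])
```

```text
[ 0.58242541 -0.02950559] [0.56957459 0.05350559]
t 3.55 at [0.4431 0.2531 0.077 ] yaw 8.1 w 0.0559 F [-0.9  0.2  4.5]
(0.442, 0.254, np.float64(0.15700539070418318), 8.5) -> [ 0.0018 -0.0016 -0.1333] [ 0.0002 -0.0002 -0.0024]
(np.float64(0.5824254051239296), np.float64(-0.029505592020755218), np.float64(0.15700539070418318), 8.8) -> [-0.4989  0.1638 -0.1335] [ 0.0002 -0.0002 -0.004 ]
(np.float64(0.5824254051239296), np.float64(-0.029505592020755218), np.float64(0.07250539070418319), 8.8) -> [-0.499   0.1637  0.0073] [ 0.0002 -0.0002 -0.004 ]
```

Emit:
move_arm --pt "0 0 -0.05 0 0 0 0.3" --pt "0 0 -0.133 0 0 0 0.3" --pt "0 0 -0.133 0 0 0 0.3" --pt "-0.1 0.03 -0.133 0 0 0 0.3" --pt "-0.2 0.066 -0.133 0 0 0 0.3" --pt "-0.3 0.1 -0.133 0 0 0 0.3" --pt "-0.4 0.131 -0.133 0 0 0 0.3" --pt "-0.47 0.155 -0.133 0 0 0 0.3" --pt "-0.499 0.164 -0.133 0 0 0 0.3" --pt "-0.499 0.164 -0.133 0 0 0 0.3"

```text
clock: 4.8
eef_pos: [0.5815, -0.0304, 0.1549]
tcp_rot: [[-0.138, 0.99, -0.003], [0.99, 0.138, 0.0], [0.0, -0.003, -1.0]]
force: [-0.6, -0.1, -2.3]
width: 0.056
```

Run:
```python
from h import *
plan([(.5824,-.0295,.0715,8.8)])
s=manip.snapshot('wrist'); save(s,'w2.png')
```

```text
t 4.8 at [ 0.5815 -0.0304  0.1549] yaw 8.0 w 0.056 F [-0.6 -0.1 -2.3]
(0.5824, -0.0295, 0.0715, 8.8) -> [0.0012 0.002  0.1389] [-0.0008 -0.0002 -0.0047]
```

View pics/w2.png

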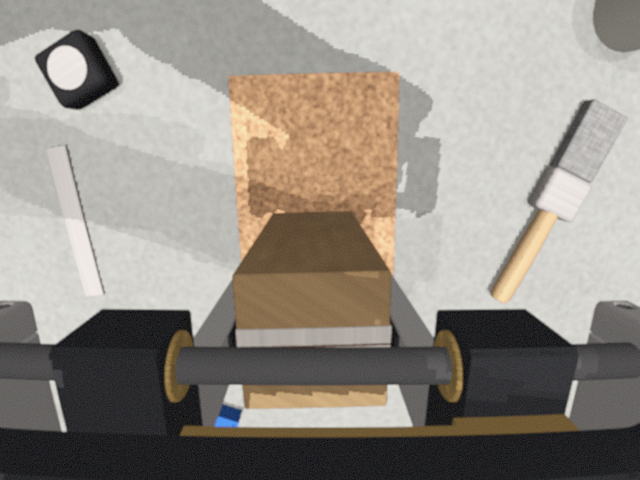

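Emit:
move_arm --pt "0 0 0.06 0 0 0 0.3" --pt "0 0 0.11 0 0 0 0.3" --pt "0 0 0.13 0 0 0 0.3" --pt "0 0 0.135 0 0 0 0.3" --pt "0 0 0.138 0 0 0 0.3" --pt "0 0 0.138 0 0 0 0.3" --pt "0 0 0.138 0 0 0 0.3"

```text
clock: 5.72
eef_pos: [0.5829, -0.0297, 0.0741]
tcp_rot: [[-0.14, 0.99, 0.001], [0.99, 0.14, 0.0], [-0.0, 0.001, -1.0]]
force: [0.5, -0.1, -2.3]
width: 0.0562
```

Emit:
move_arm --pt "0 0 0.003 0 0 0 0.3" --pt "0 0 0.005 0 0 0 0.3" --pt "0 0 0.005 0 0 0 0.3"

```text
clock: 6.1
eef_pos: [0.5825, -0.0297, 0.071]
tcp_rot: [[-0.14, 0.99, 0.0], [0.99, 0.14, 0.0], [0.0, 0.0, -1.0]]
force: [-1.5, -0.3, 4.1]
width: 0.0561
```

Contact is felt, so I'll release and rise.

Emit:
move_arm --pt "0 0 0 0 0 0 1" --pt "0 0 0 0 0 0 1" --pt "0 0 0 0 0 0 1" --pt "0 0 -0.05 0 0 0 1" --pt "0 0 -0.14 0 0 0 1" --pt "0 0 -0.22 0 0 0 1" --pt "0 0 -0.22 0 0 0 1"

```text
clock: 6.98
eef_pos: [0.5853, -0.0301, 0.2064]
tcp_rot: [[-0.14, 0.99, 0.008], [0.99, 0.14, -0.0], [-0.001, 0.008, -1.0]]
force: [0.1, 0.6, 0.3]
width: 0.0939
```

Run:
```python
from h import *
import meas; meas.setup(); 
meas.rep('carton',meas.box(.5,.65,-.12,.1,.128,.145)); 
I=meas.I; meas.rep('sq',(I.max(2)<45)&meas.box(.3,.6,.17,.312,.0,.016))
save(meas.s,'t3.png')
plan([(.4203,.3715,.203,8.5),(.4203,.3715,.076,8.5)])
```

```text
carton none
sq 1006 (array([438.4, 252.1]), array([72.4, 72.8]), 6.9) z 0.01 mean [438.  252.3] circ [437.9 252.5]
t 7.03 at [ 0.5835 -0.0297  0.204 ] yaw 8.1 w 0.0938 F [-0.2  1.  -0.3]
(0.4203, 0.3715, 0.203, 8.5) -> [ 0.7003 -0.1753  0.0008] [ 0.0011  0.0001 -0.0023]
(0.4203, 0.3715, 0.076, 8.5) -> [ 0.7003 -0.176   0.2124] [ 0.0011  0.0001 -0.0023]
```

View pics/t3.png

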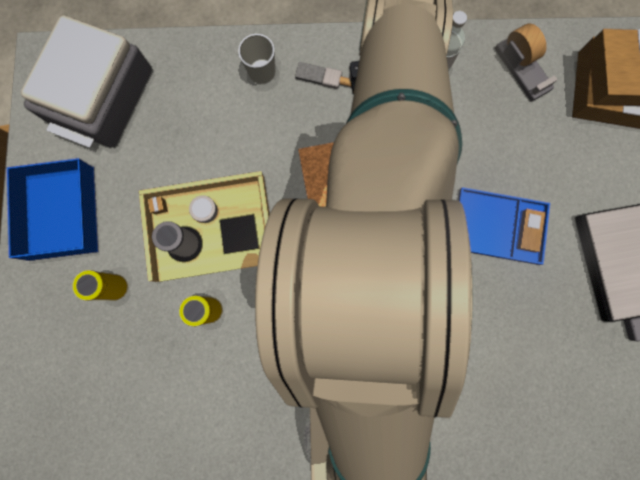

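The square plate is clear now, at (239,234) in the top view, centred near (0.439, 0.253). Next is the grey canister at (168,237).

Emit:
move_arm --pt "0.1 -0.025 0 0 0 0 1" --pt "0.2 -0.05 0 0 0 0 1" --pt "0.3 -0.075 0 0 0 0 1" --pt "0.4 -0.1 0 0 0 0 1" --pt "0.5 -0.125 0 0 0 0 1" --pt "0.6 -0.15 0 0 0 0 1" --pt "0.68 -0.17 0 0 0 0 1" --pt "0.7 -0.175 0 0 0 0 1" --pt "0.7 -0.175 0 0 0 0 1"

```text
clock: 8.15
eef_pos: [0.4188, 0.371, 0.2012]
tcp_rot: [[-0.142, 0.99, -0.001], [0.99, 0.142, -0.002], [-0.002, -0.002, -1.0]]
force: [-0.0, -1.1, 0.4]
width: 0.0943
```

Run:
```python
from h import *
s=manip.snapshot('wrist'); save(s,'w3.png')
W=cloud(s)
import meas; meas.W=W; meas.Z=W[...,2]
meas.rep('can',meas.box(.36,.55,.31,.42,.13,.15))
meas.rep('tin',meas.box(.43,.55,.28,.38,.040,.047))
plan([(.4203,.3715,.076,8.5)])
```

```text
can 5335 (array([421.2, 373.3]), array([58.6, 59.1]), 83.3) z 0.1393 mean [420.7 374.7] circ [421.1 373.1]
tin 2184 (array([491.1, 328.9]), array([57.4, 50.7]), 88.2) z 0.0434 mean [491.6 329.8] circ [494.  328.8]
t 8.2 at [0.4197 0.3697 0.2015] yaw 8.0 w 0.0938 F [-0.1 -0.6 -0.9]
(0.4203, 0.3715, 0.076, 8.5) -> [0.0034 0.0017 0.2092] [-0.0004  0.0007 -0.0027]
```

View pics/w3.png

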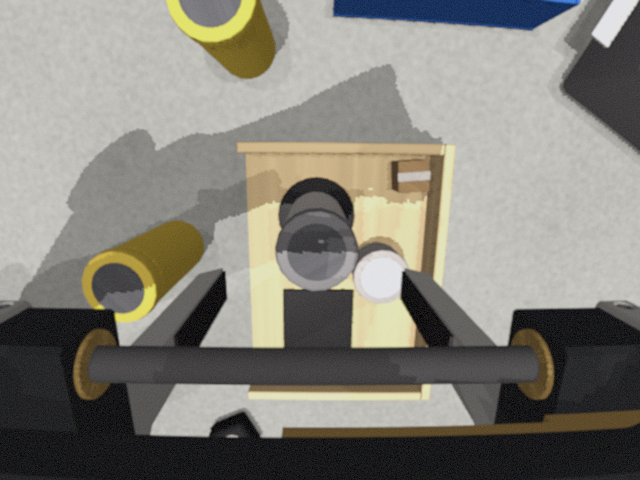

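The canister, grey and not yellow, is at (316,250) in the wrist view, centred between the jaws. Descend and grip.

Emit:
move_arm --pt "0.004 0.002 0.09 0 0 0 1" --pt "0.004 0.002 0.16 0 0 0 1" --pt "0.004 0.002 0.209 0 0 0 1" --pt "0.004 0.002 0.209 0 0 0 1" --pt "0.004 0.002 0.209 0 0 0 0.3" --pt "0.004 0.002 0.209 0 0 0 0.3" --pt "0.004 0.002 0.209 0 0 0 0.3" --pt "0.004 0.002 0.209 0 0 0 0.3" --pt "0.004 0.002 0.209 0 0 0 0.3"

```text
clock: 9.32
eef_pos: [0.4205, 0.3743, 0.0778]
tcp_rot: [[-0.141, 0.99, 0.001], [0.99, 0.141, 0.001], [0.001, 0.001, -1.0]]
force: [-0.6, 0.1, 5.2]
width: 0.0597
```

Run:
```python
from h import *
z=manip.read_state()['eef_pos'][2]
plan([(.5696,.0535,z+.08,8.8),(.5696,.0535,z-.006,8.8)])
```

```text
t 9.32 at [0.4205 0.3743 0.0778] yaw 8.1 w 0.0597 F [-0.6  0.1  5.2]
(0.5696, 0.0535, np.float64(0.1577595667213411), 8.8) -> [-0.5643  0.1709 -0.1336] [ 0.0002 -0.0002 -0.004 ]
(0.5696, 0.0535, np.float64(0.07175956672134108), 8.8) -> [-0.5644  0.1707  0.0097] [ 0.0002 -0.0002 -0.004 ]
```

Emit:
move_arm --pt "0 0 -0.05 0 0 0 0.3" --pt "0 0 -0.133 0 0 0 0.3" --pt "0 0 -0.133 0 0 0 0.3" --pt "-0.1 0.03 -0.133 0 0 0 0.3" --pt "-0.2 0.06 -0.133 0 0 0 0.3" --pt "-0.3 0.09 -0.133 0 0 0 0.3" --pt "-0.4 0.12 -0.133 0 0 0 0.3" --pt "-0.5 0.151 -0.133 0 0 0 0.3" --pt "-0.564 0.171 -0.133 0 0 0 0.3" --pt "-0.564 0.171 -0.133 0 0 0 0.3"

```text
clock: 10.58
eef_pos: [0.5695, 0.0481, 0.1551]
tcp_rot: [[-0.133, 0.991, -0.002], [0.991, 0.133, -0.003], [-0.003, -0.002, -1.0]]
force: [-1.6, 0.5, -2.5]
width: 0.0597
```

Run:
```python
from h import *
s=manip.snapshot('scene'); save(s,'s4.png')
plan([(.5696,.0535,.0738,8.8),(.5696,.0535,.0718,8.8)])
```

```text
t 10.62 at [0.5685 0.0514 0.1551] yaw 7.9 w 0.0595 F [-0.4  0.9 -3.3]
(0.5696, 0.0535, 0.0738, 8.8) -> [0.0033 0.0028 0.1354] [-0.001   0.0001 -0.0052]
(0.5696, 0.0535, 0.0718, 8.8) -> [0.0033 0.0028 0.1388] [-0.001   0.0001 -0.0052]
```

View pics/s4.png

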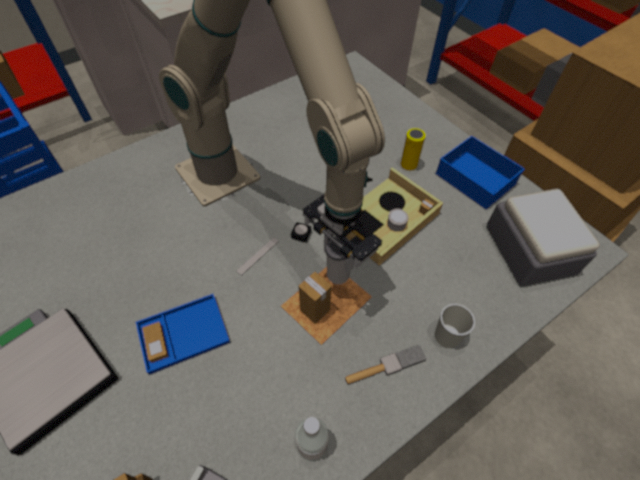

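The carton at (315,298) stands on the mat, with the canister hanging beside it at (340,265).

Emit:
move_arm --pt "0 0 0.06 0 0 0 0.3" --pt "0 0 0.11 0 0 0 0.3" --pt "0 0 0.13 0 0 0 0.3" --pt "0 0 0.137 0 0 0 0.3" --pt "0 0 0.14 0 0 0 0.3" --pt "0 0 0.142 0 0 0 0.3" --pt "0 0 0.142 0 0 0 0.3"

```text
clock: 11.5
eef_pos: [0.5699, 0.0538, 0.0731]
tcp_rot: [[-0.141, 0.99, 0.001], [0.99, 0.141, 0.001], [0.001, 0.002, -1.0]]
force: [-2.6, 1.2, 5.5]
width: 0.0594
```

Emit:
move_arm --pt "0 0 0 0 0 0 1" --pt "0 0 0 0 0 0 1" --pt "0 0 0 0 0 0 1" --pt "0 0 -0.05 0 0 0 1" --pt "0 0 -0.14 0 0 0 1" --pt "0 0 -0.22 0 0 0 1" --pt "0 0 -0.22 0 0 0 1"

```text
clock: 12.38
eef_pos: [0.5723, 0.0533, 0.2074]
tcp_rot: [[-0.14, 0.99, 0.008], [0.99, 0.14, 0.001], [-0.0, 0.008, -1.0]]
force: [0.2, 0.7, -1.5]
width: 0.0941
```

Run:
```python
from h import *
s=manip.snapshot('wrist'); save(s,'w5.png')
W=cloud(s)
import meas; meas.W=W; meas.Z=W[...,2]
meas.rep('can',meas.box(.5,.65,.01,.12,.125,.145))
meas.rep('carton',meas.box(.5,.65,-.12,.01,.125,.145))
plan([(.4935,.3285,.2,97.7),(.4935,.3285,.014,97.7)])
print(manip.read_state()['qpos'])
```

```text
can 4914 (array([569.1,  59.8]), array([58.5, 59.2]), 83.7) z 0.1333 mean [568.8  60.9] circ [569.   59.5]
carton 2452 (array([580.2, -13. ]), array([56.9, 27.7]), 8.9) z 0.1332 mean [579.9 -11.4] circ [580.6 -13.4]
t 12.43 at [0.5705 0.0533 0.2051] yaw 8.1 w 0.0943 F [-0.2  0.3 -1.7]
(0.4935, 0.3285, 0.2, 97.7) -> [ 0.4721 -0.0626  0.0084] [ 0.0009  0.0009 -0.4979]
(0.4935, 0.3285, 0.014, 97.7) -> [ 0.472  -0.0637  0.3184] [ 0.0009  0.0009 -0.4979]
[-0.31795465  0.5276946   0.26913482  1.74720285 -0.17405336  0.88640144
  0.16716545]
```

View pics/w5.png

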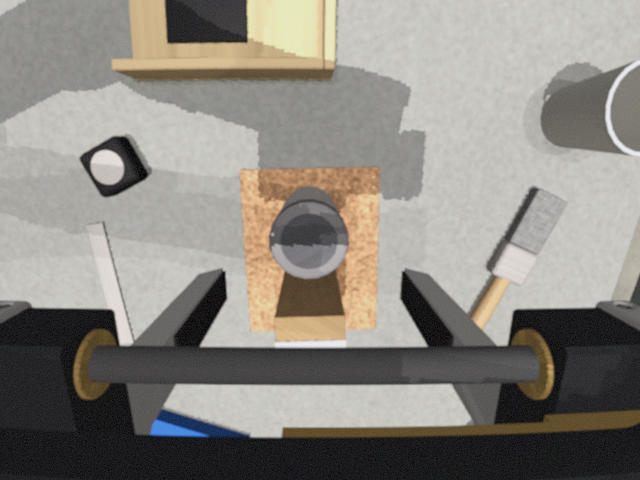

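The canister (309,240) and the carton (310,320) stand side by side on the cork mat. Next is the tin.

Emit:
move_arm --pt "0.1 -0.01 0 0 0 -0.05 1" --pt "0.2 -0.025 0 0 0 -0.11 1" --pt "0.29 -0.037 0 0 0 -0.17 1" --pt "0.37 -0.05 0 0 0 -0.23 1" --pt "0.44 -0.058 0 0 0 -0.29 1" --pt "0.472 -0.063 0 0 0 -0.35 1" --pt "0.472 -0.063 0 0 0 -0.41 1" --pt "0.472 -0.063 0 0 0 -0.46 1" --pt "0.472 -0.063 0 0 0 -0.498 1" --pt "0.472 -0.063 0 0 0 -0.498 1"

```text
clock: 13.68
eef_pos: [0.4914, 0.3278, 0.2019]
tcp_rot: [[-0.991, -0.133, -0.003], [-0.133, 0.991, -0.001], [0.003, -0.001, -1.0]]
force: [1.4, -0.4, -0.0]
width: 0.0939
```

Run:
```python
from h import *
s=manip.snapshot('wrist'); save(s,'w6.png')
W=cloud(s)
import meas; meas.W=W; meas.Z=W[...,2]
meas.rep('tin',meas.box(.43,.55,.28,.38,.039,.047))
meas.setup(); I=meas.I
for cam in(0,1):
    meas.rep('sq',(meas.I.max(2)<45)&meas.box(.3,.6,.17,.312,.0,.016)); meas.rep('rd',(meas.I.max(2)<45)&meas.box(.3,.6,.312,.45,.004,.016))
    meas.W=W;meas.Z=W[...,2];meas.I=s['pixels'].astype(int)
plan([(.4935,.3285,.2,97.7),(.4935,.3285,.014,97.7)])
```

```text
tin 2650 (array([494. , 328.9]), array([56.7, 56.6]), 50.3) z 0.0433 mean [493.4 328.8] circ [494.1 329. ]
sq 970 (array([438.5, 251.9]), array([73.6, 72.7]), 7.5) z 0.0101 mean [440.6 249.9] circ [439.1 251.3]
rd none
sq 42 (array([402.4, 285. ]), array([8.9, 4.3]), 6.5) z 0.009 mean [402.4 285.1] circ [402.4 285.5]
rd 2545 (array([432.6, 371.2]), array([76. , 52.9]), 73.5) z 0.0091 mean [432.2 370. ] circ [423.2 373.8]
t 13.78 at [0.4917 0.328  0.2025] yaw 97.6 w 0.0938 F [-0.  -0.4  0. ]
(0.4935, 0.3285, 0.2, 97.7) -> [-0.0031  0.0005  0.0042] [-0.0002 -0.0006 -0.0006]
(0.4935, 0.3285, 0.014, 97.7) -> [-0.0037  0.0006  0.3142] [-0.0002 -0.0006 -0.0006]
```

View pics/w6.png

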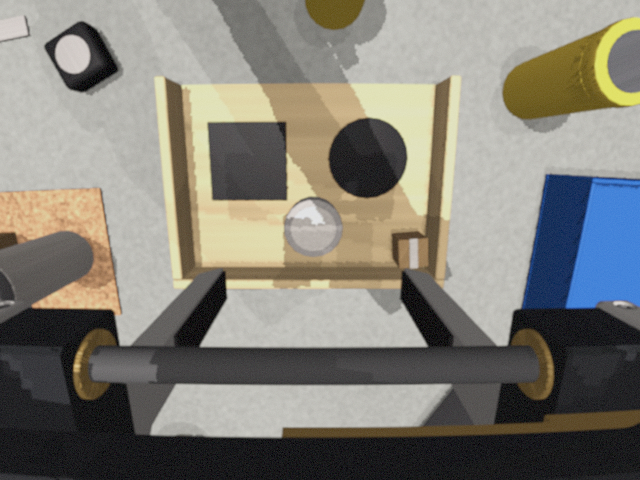

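Tin (paper-lidded disc at (313,227)) lies between the jaws. Both empty plates are visible at (247,161) and (368,158). First a quick plate measurement, then descend.

Run:
```python
from h import *
s=manip.snapshot('wrist'); W=cloud(s); g=s['pixels'].max(2)
for n,(u0,u1,v0,v1) in dict(sq=(195,300,110,210),rd=(318,415,108,208)).items():
    m=np.zeros((480,640),np.uint8); m[v0:v1,u0:u1]=(g[v0:v1,u0:u1]<80)
    m=cv2.morphologyEx(m,cv2.MORPH_OPEN,np.ones((3,3)))
    k,l,st,c=cv2.connectedComponentsWithStats(m); i=1+np.argmax(st[1:,4]); p=W[l==i]; p=p[np.isfinite(p[:,0])]
    print(n,len(p),rect(p),np.round(cv2.minEnclosingCircle(p[:,:2].astype(np.float32)*1000),1) if 0 else np.round(cv2.minEnclosingCircle(p[:,:2].astype(np.float32)*1000)[0],1),p[:,:2].mean(0))
plan([(.4937,.3287,.012,97.7)])
```

```text
sq 2940 (array([455.5, 256. ]), array([46.5, 76.7]), 7.3) [458.9 256.6] [0.45745543 0.25680064]
rd 4701 (array([421.3, 375.2]), array([78.3, 78.2]), 88.3) [421.2 375.3] [0.42054539 0.375005  ]
t 13.82 at [0.4918 0.3281 0.2028] yaw 97.6 w 0.0938 F [ 0.5 -0.   0. ]
(0.4937, 0.3287, 0.012, 97.7) -> [-0.0036  0.0007  0.318 ] [-0.0002 -0.0004 -0.0005]
```

Emit:
move_arm --pt "-0.003 0.001 0.1 0 0 0 0.87" --pt "-0.003 0.001 0.19 0 0 0 0.87" --pt "-0.003 0.001 0.26 0 0 0 0.87" --pt "-0.003 0.001 0.3 0 0 0 0.87" --pt "-0.003 0.001 0.315 0 0 0 0.87" --pt "-0.003 0.001 0.315 0 0 0 0.87"

```text
clock: 14.58
eef_pos: [0.4938, 0.3293, 0.0146]
tcp_rot: [[-0.991, -0.134, -0.0], [-0.134, 0.991, -0.0], [0.0, -0.0, -1.0]]
force: [0.6, -0.4, 0.1]
width: 0.0819
```

Emit:
move_arm --pt "0 0 0.003 0 0 0 0.3" --pt "0 0 0.003 0 0 0 0.3" --pt "0 0 0.003 0 0 0 0.3" --pt "0 0 0.003 0 0 0 0.3" --pt "0 0 0.003 0 0 0 0.3" --pt "0 0 -0.05 0 0 0 0.3" --pt "0 0 -0.14 0 0 0 0.3" --pt "0 0 -0.24 0 0 0 0.3" --pt "0 0 -0.34 0 0 0 0.3" --pt "0 0 -0.34 0 0 0 0.3"

```text
clock: 15.82
eef_pos: [0.4965, 0.3314, 0.2235]
tcp_rot: [[-0.991, -0.134, 0.008], [-0.134, 0.991, 0.006], [-0.009, 0.005, -1.0]]
force: [-0.4, 0.5, -2.4]
width: 0.0577
```

Run:
```python
from h import *
import meas; meas.setup(); 
hsv=meas.hsv
m=(hsv[...,0]>100)&(hsv[...,0]<130)&(hsv[...,1]>150)&meas.box(.3,.6,-.5,-.2,-.005,.03); meas.rep('bigcomp',m)
m=(hsv[...,0]>100)&(hsv[...,0]<130)&(hsv[...,1]>150)&meas.box(.3,.6,-.5,-.2,.0,.008); meas.rep('floor',m)
s=manip.snapshot('wrist'); save(s,'w7.png')
plan([(.447,-.3,.217,-12)])
```

```text
bigcomp 3394 (array([ 446.4, -299.8]), array([133.9, 139.3]), 78.0) z 0.0042 mean [ 446.3 -301.4] circ [ 447.  -299.3]
floor 2905 (array([ 448.8, -303.8]), array([125.8, 131.1]), 78.3) z 0.004 mean [ 448.1 -303.5] circ [ 449.5 -306.4]
t 15.93 at [0.4935 0.3289 0.2184] yaw 97.7 w 0.0569 F [-0.6  0.2 -2.3]
(0.447, -0.3, 0.217, -12) -> [ 0.2176 -1.0282  0.0026] [-1.000e-04 -0.000e+00  6.095e-01]
```

View pics/w7.png

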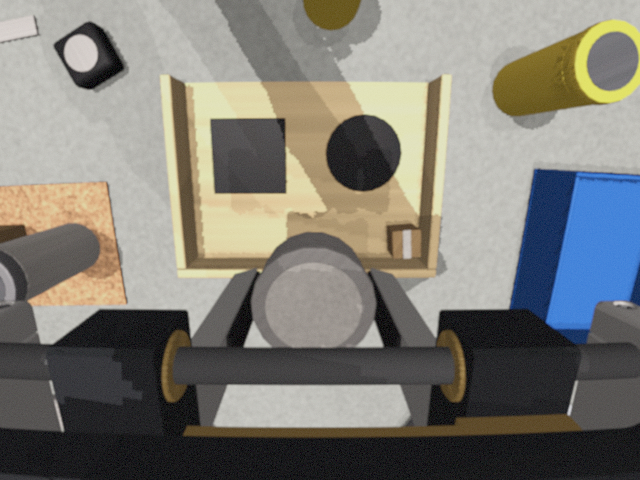

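The tin is held level at (313,295). Carry it to the tray in two legs.

Emit:
move_arm --pt "0.02 -0.1 0 0 0 0.06 0.3" --pt "0.04 -0.2 0 0 0 0.12 0.3" --pt "0.065 -0.3 0 0 0 0.18 0.3" --pt "0.085 -0.4 0 0 0 0.24 0.3" --pt "0.105 -0.5 0 0 0 0.3 0.3" --pt "0.13 -0.6 0 0 0 0.36 0.3" --pt "0.15 -0.7 0 0 0 0.42 0.3" --pt "0.17 -0.8 0 0 0 0.48 0.3" --pt "0.19 -0.9 0 0 0 0.54 0.3" --pt "0.21 -0.99 0 0 0 0.6 0.3"

```text
clock: 17.18
eef_pos: [0.4469, -0.2778, 0.2164]
tcp_rot: [[0.176, 0.984, -0.004], [0.984, -0.176, 0.001], [0.001, -0.004, -1.0]]
force: [-0.5, 0.5, -2.2]
width: 0.0576
```

Run:
```python
from h import *
plan([(.4475,-.301,.217,-12)])
s=manip.snapshot('wrist'); save(s,'w8.png')
```

```text
t 17.18 at [ 0.4469 -0.2778  0.2164] yaw -10.1 w 0.0576 F [-0.5  0.5 -2.2]
(0.4475, -0.301, 0.217, -12) -> [-0.038   0.0078 -0.001 ] [-0.0014 -0.0001  0.0105]
```

View pics/w8.png

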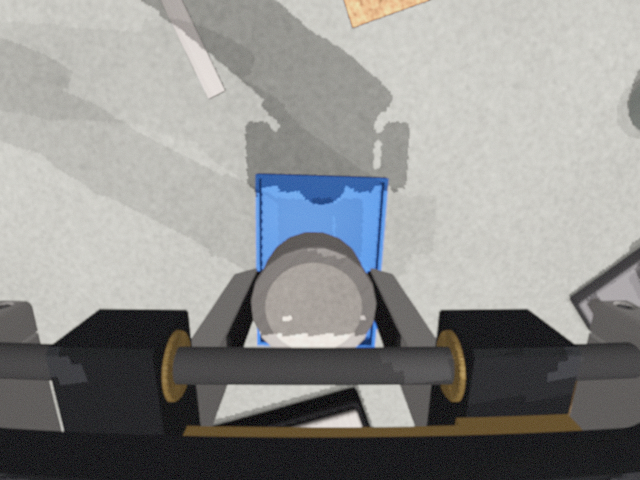

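Emit:
move_arm --pt "-0.038 0.008 0 0 0 0.01 0.3" --pt "-0.038 0.008 0 0 0 0.01 0.3" --pt "-0.038 0.008 0.08 0 0 0.01 0.3" --pt "-0.038 0.008 0.17 0 0 0.01 0.3" --pt "-0.038 0.008 0.25 0 0 0.01 0.3" --pt "-0.038 0.008 0.3 0 0 0.01 0.3" --pt "-0.038 0.008 0.32 0 0 0.01 0.3" --pt "-0.038 0.008 0.334 0 0 0.01 0.3" --pt "-0.038 0.008 0.334 0 0 0.01 0.3"

```text
clock: 18.35
eef_pos: [0.4502, -0.2994, 0.0186]
tcp_rot: [[0.199, 0.98, 0.001], [0.98, -0.199, -0.0], [0.0, 0.001, -1.0]]
force: [-0.3, 0.7, -2.1]
width: 0.0577
```

Emit:
move_arm --pt "0 0 0.007 0 0 0 0.3" --pt "0 0 0.011 0 0 0 0.3" --pt "0 0 0.011 0 0 0 0.3" --pt "0 0 0.011 0 0 0 0.3"

```text
clock: 18.85
eef_pos: [0.4498, -0.2997, 0.0118]
tcp_rot: [[0.2, 0.98, 0.0], [0.98, -0.2, -0.0], [-0.0, 0.0, -1.0]]
force: [-0.0, -0.7, -1.7]
width: 0.0572
```

Emit:
move_arm --pt "0 0 0.002 0 0 0 0.3" --pt "0 0 0.003 0 0 0 0.3" --pt "0 0 0.003 0 0 0 0.3"

```text
clock: 19.23
eef_pos: [0.4499, -0.2997, 0.0115]
tcp_rot: [[0.2, 0.98, 0.001], [0.98, -0.2, 0.0], [0.0, 0.001, -1.0]]
force: [-2.1, 1.0, 14.1]
width: 0.0573
```

Contact is felt, so I'll open and rise.

Emit:
move_arm --pt "0 0 -0.002 0 0 0 0.85" --pt "0 0 -0.002 0 0 0 0.85" --pt "0 0 -0.002 0 0 0 0.85" --pt "0 0 -0.05 0 0 0 0.85" --pt "0 0 -0.14 0 0 0 0.85" --pt "0 0 -0.24 0 0 0 0.85" --pt "0 0 -0.34 0 0 0 1" --pt "0 0 -0.34 0 0 0 1"

```text
clock: 20.23
eef_pos: [0.4522, -0.3016, 0.2182]
tcp_rot: [[0.2, 0.98, 0.008], [0.98, -0.2, -0.005], [-0.003, 0.009, -1.0]]
force: [0.7, -0.1, 0.1]
width: 0.0935
```

Run:
```python
from h import *
s=manip.snapshot('wrist'); save(s,'w9.png')
import meas; meas.W=cloud(s); meas.Z=meas.W[...,2]
meas.rep('tin',meas.box(.38,.52,-.36,-.24,.037,.047))
meas.setup('scene'); save(meas.s,'s9.png')
meas.rep('can',meas.box(.5,.65,.02,.12,.125,.145))
meas.rep('carton',meas.box(.5,.65,-.12,.01,.125,.145))
plan([(.5815,-.03,.205,8.5),(.5815,-.03,.071,8.5)])
```

```text
tin 2425 (array([ 450.6, -298. ]), array([56.9, 56.3]), 77.2) z 0.0414 mean [ 450.6 -297.4] circ [ 450.2 -298. ]
can 433 (array([569.4,  57.3]), array([56. , 58.4]), 54.9) z 0.1344 mean [571.4  56.2] circ [569.4  57.4]
carton 545 (array([582.5, -29. ]), array([57.7, 57.2]), 9.2) z 0.1344 mean [584.8 -30.5] circ [583.4 -30.1]
t 20.32 at [ 0.4497 -0.2992  0.2139] yaw -11.5 w 0.0937 F [-0.1 -0.4 -1.6]
(0.5815, -0.03, 0.205, 8.5) -> [0.4835 0.1258 0.015 ] [ 2.000e-04 -1.000e-04 -1.111e-01]
(0.5815, -0.03, 0.071, 8.5) -> [0.4834 0.1257 0.2383] [ 2.000e-04 -1.000e-04 -1.111e-01]
```

View pics/w9.png

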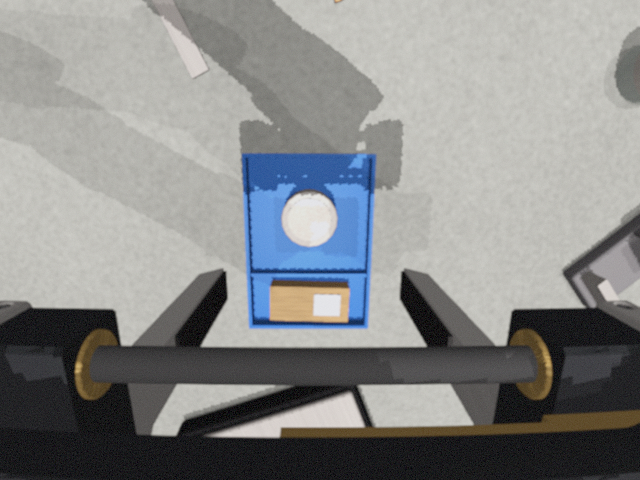

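View pics/s9.png

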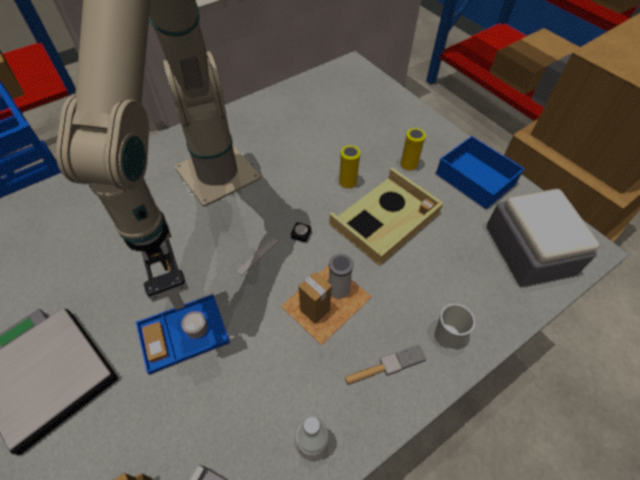

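Both views show the tin upright in the larger compartment (wrist (309,219)). The packed box hasn't moved, and both tall things stand on the mat. I'll re-measure the plates, then fetch the canister.

Run:
```python
from h import *
for cam in('top','scene'):
    s=manip.snapshot(cam); W=cloud(s); g=s['pixels'].max(2)
    for n,y0,y1 in(('sq',.18,.312),('rd',.312,.43)):
        m=((g<75)&(W[...,0]>.36)&(W[...,0]<.49)&(W[...,1]>y0)&(W[...,1]<y1)&(W[...,2]<.018)).astype(np.uint8)
        m=cv2.morphologyEx(m,cv2.MORPH_OPEN,np.ones((3,3)))
        k,l,st,c=cv2.connectedComponentsWithStats(m)
        p=W[l==1+np.argmax(st[1:,4])]; print(cam,n,len(p),rect(p),p[:,:2].mean(0),np.round(cv2.minEnclosingCircle(p[:,:2].astype(np.float32)*1000)[0],1))
plan([(.57,.057,.205,8.5)])
```

```text
top sq 1116 (array([438.2, 251.9]), array([75.8, 75.7]), 7.8) [0.43809553 0.25146372] [438.2 252.1]
top rd 939 (array([419.6, 373.2]), array([77.7, 74.5]), 88.2) [0.41877236 0.37339809] [419.8 374. ]
scene sq 501 (array([440.4, 253.3]), array([76.1, 74.9]), 7.7) [0.44105571 0.25243557] [438.3 253.4]
scene rd 371 (array([421.2, 375.8]), array([72.1, 77.3]), 57.7) [0.42216889 0.3740402 ] [421.6 374.1]
t 20.43 at [ 0.4489 -0.2987  0.2124] yaw -11.5 w 0.094 F [ 0.3 -0.   0.5]
(0.57, 0.057, 0.205, 8.5) -> [0.6212 0.0796 0.0128] [-0.0008 -0.0005 -0.1111]
```

Emit:
move_arm --pt "0.1 0.013 0.01 0 0 -0.03 1" --pt "0.2 0.026 0.012 0 0 -0.06 1" --pt "0.3 0.038 0.012 0 0 -0.09 1" --pt "0.4 0.051 0.012 0 0 -0.111 1" --pt "0.5 0.064 0.012 0 0 -0.111 1" --pt "0.6 0.077 0.012 0 0 -0.111 1" --pt "0.621 0.08 0.012 0 0 -0.111 1" --pt "0.621 0.08 0.012 0 0 -0.111 1"

```text
clock: 21.42
eef_pos: [0.5702, 0.0562, 0.205]
tcp_rot: [[-0.149, 0.989, -0.003], [0.989, 0.149, -0.001], [-0.0, -0.003, -1.0]]
force: [-1.0, -0.3, 0.8]
width: 0.094
```

Run:
```python
from h import *
s=manip.snapshot('wrist'); save(s,'w10.png')
import meas; meas.W=cloud(s); meas.Z=meas.W[...,2]
meas.rep('can',meas.box(.5,.65,.01,.12,.125,.145))
plan([(.57,.058,.071,8.5)])
```

```text
can 4965 (array([569.1,  59.8]), array([58.5, 59.1]), 66.1) z 0.1333 mean [568.8  61. ] circ [568.9  59.5]
t 21.48 at [0.5701 0.0544 0.2054] yaw 8.4 w 0.094 F [-0.6 -0.7 -0.9]
(0.57, 0.058, 0.071, 8.5) -> [0.0062 0.0013 0.224 ] [-0.0009  0.0004 -0.0005]
```

View pics/w10.png

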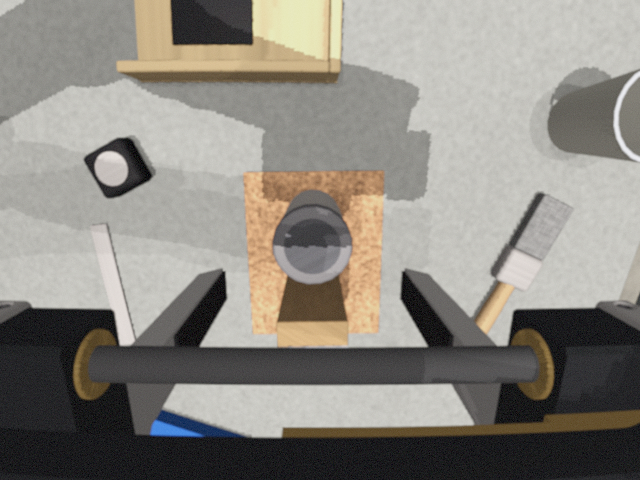

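Emit:
move_arm --pt "0.004 0 0.09 0 0 0 1" --pt "0.004 0 0.17 0 0 0 1" --pt "0.004 0 0.222 0 0 0 1" --pt "0.004 0 0.222 0 0 0 1" --pt "0.004 0 0.222 0 0 0 0.3" --pt "0.004 0 0.222 0 0 0 0.3" --pt "0.004 0 0.222 0 0 0 0.3" --pt "0.004 0 0.222 0 0 0 0.3" --pt "0.004 0 0.222 0 0 0 0.3"

```text
clock: 22.6
eef_pos: [0.5709, 0.0583, 0.0741]
tcp_rot: [[-0.147, 0.989, 0.0], [0.989, 0.147, 0.0], [0.0, 0.0, -1.0]]
force: [-2.5, 0.0, 6.3]
width: 0.0593
```

Run:
```python
from h import *
plan([(.4205,.374,.155,8.1)])
```

```text
t 22.6 at [0.5709 0.0583 0.0741] yaw 8.5 w 0.0593 F [-2.5  0.   6.3]
(0.4205, 0.374, 0.155, 8.1) -> [ 0.5573 -0.1703 -0.1348] [ 0.0001 -0.      0.0021]
```

Emit:
move_arm --pt "0 0 -0.05 0 0 0 0.3" --pt "0 0 -0.135 0 0 0 0.3" --pt "0 0 -0.135 0 0 0 0.3" --pt "0.1 -0.03 -0.135 0 0 0 0.3" --pt "0.2 -0.06 -0.135 0 0 0 0.3" --pt "0.3 -0.092 -0.135 0 0 0 0.3" --pt "0.4 -0.122 -0.135 0 0 0 0.3" --pt "0.5 -0.153 -0.135 0 0 0 0.3" --pt "0.555 -0.17 -0.135 0 0 0 0.3" --pt "0.555 -0.17 -0.135 0 0 0 0.3"

```text
clock: 23.85
eef_pos: [0.4172, 0.376, 0.1526]
tcp_rot: [[-0.154, 0.988, -0.003], [0.988, 0.154, -0.0], [0.0, -0.003, -1.0]]
force: [0.4, -0.7, -3.6]
width: 0.0595
```

Emit:
move_arm --pt "0 0 0 0 0 0 0.3" --pt "0 0 0 0 0 0 0.3"

```text
clock: 24.1
eef_pos: [0.4216, 0.3708, 0.154]
tcp_rot: [[-0.145, 0.989, -0.0], [0.989, 0.145, -0.001], [-0.001, -0.0, -1.0]]
force: [-0.1, 0.4, -3.6]
width: 0.0596
```

Run:
```python
from h import *
s=manip.snapshot('wrist'); save(s,'w11.png')
import meas; meas.W=cloud(s); meas.Z=meas.W[...,2]
meas.rep('can',meas.box(.36,.48,.32,.43,.19,.235))
plan([(.4205,.374,.081,8.1)])
```

```text
can 15198 (array([419.9, 385.2]), array([84.6, 33.4]), 8.0) z 0.2124 mean [420.  384.1] circ [420.5 381. ]
t 24.15 at [0.4216 0.371  0.1542] yaw 8.3 w 0.0592 F [ 0.2 -0.2 -2.7]
(0.4205, 0.374, 0.081, 8.1) -> [ 0.0053 -0.0011  0.122 ] [-0.0001  0.0003  0.0012]
```

View pics/w11.png

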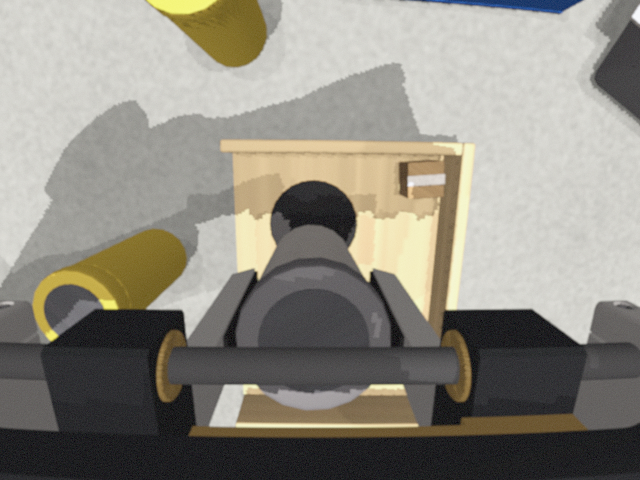

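Emit:
move_arm --pt "0.003 -0.001 0.06 0 0 0 0.3" --pt "0.003 -0.001 0.1 0 0 0 0.3" --pt "0.003 -0.001 0.115 0 0 0 0.3" --pt "0.003 -0.001 0.121 0 0 0 0.3" --pt "0.003 -0.001 0.124 0 0 0 0.3" --pt "0.003 -0.001 0.124 0 0 0 0.3" --pt "0.003 -0.001 0.124 0 0 0 0.3"

```text
clock: 25.02
eef_pos: [0.4205, 0.3745, 0.0817]
tcp_rot: [[-0.147, 0.989, 0.001], [0.989, 0.147, 0.001], [0.001, 0.001, -1.0]]
force: [-2.3, -2.4, 6.5]
width: 0.0597
```

Contact on the plate. Release and rise.

Emit:
move_arm --pt "0 0 0 0 0 0 1" --pt "0 0 0 0 0 0 1" --pt "0 0 0 0 0 0 1" --pt "0 0 -0.05 0 0 0 1" --pt "0 0 -0.14 0 0 0 1" --pt "0 0 -0.205 0 0 0 1" --pt "0 0 -0.205 0 0 0 1"

```text
clock: 25.9
eef_pos: [0.4219, 0.3758, 0.2061]
tcp_rot: [[-0.147, 0.989, 0.005], [0.989, 0.147, 0.005], [0.004, 0.005, -1.0]]
force: [-1.4, -0.3, 0.1]
width: 0.0936
```

Run:
```python
from h import *
s=manip.snapshot('wrist')
import meas; meas.W=cloud(s); meas.Z=meas.W[...,2]
meas.rep('can',meas.box(.36,.55,.31,.43,.13,.15))
plan([(.582,-.0295,.203,8.8)])
```

```text
can 5009 (array([421.3, 365.5]), array([58.8, 58.6]), 48.3) z 0.1394 mean [421.  366.9] circ [421.3 365.1]
t 25.95 at [0.4205 0.3749 0.2042] yaw 8.5 w 0.0942 F [0.2 0.2 0. ]
(0.582, -0.0295, 0.203, 8.8) -> [-0.7064  0.1668  0.001 ] [ 0.0007 -0.0006 -0.0018]
```

Run:
```python
from h import *
import meas
meas.setup('scene'); save(meas.s,'s12.png')
meas.rep('can',meas.box(.36,.48,.32,.43,.13,.15))
s=manip.snapshot('wrist'); save(s,'w12.png')
meas.W=cloud(s); meas.Z=meas.W[...,2]
meas.rep('can',meas.box(.36,.55,.31,.43,.13,.15))
plan([(.4205,.365,.2,8.5)])
```

```text
can 295 (array([422.2, 361.3]), array([56.7, 60.6]), 52.0) z 0.1405 mean [425.4 359.8] circ [422.1 362.1]
can 5116 (array([420.7, 365.4]), array([58.8, 58.6]), 9.2) z 0.1393 mean [420.8 366.8] circ [421.  365.1]
t 26.05 at [0.4193 0.374  0.2021] yaw 8.5 w 0.094 F [-0.5 -1.5 -0.5]
(0.4205, 0.365, 0.2, 8.5) -> [-0.0151 -0.0002  0.0036] [-0.0005  0.0003 -0.0001]
```

View pics/w12.png

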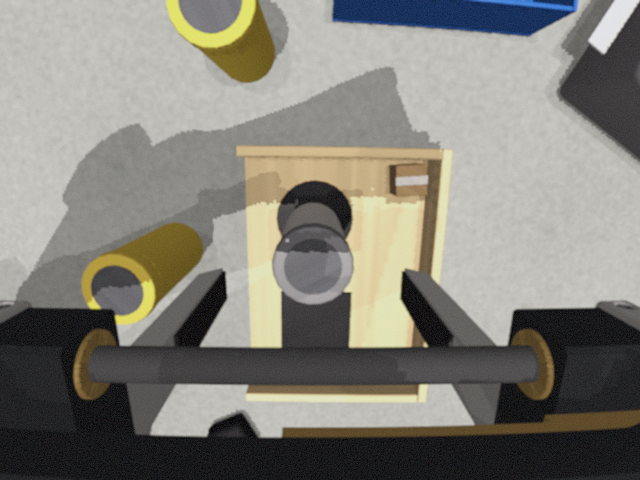

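The canister is upright but about 10 mm towards -y on its plate: its lid is at (313,264) while the round plate is at (315,215). It probably slipped in the grip during the quick carry. That's inside tolerance but marginal, so I'll regrip with more force and shift it slowly by +10 mm in y.

Emit:
move_arm --pt "-0.016 0 0.05 0 0 0 1" --pt "-0.016 0 0.12 0 0 0 1" --pt "-0.016 0 0.17 0 0 0 1" --pt "-0.016 0 0.204 0 0 0 1" --pt "-0.016 0 0.204 0 0 0 1" --pt "-0.016 0 0.204 0 0 0 0.3" --pt "-0.016 0 0.204 0 0 0 0.3" --pt "-0.016 0 0.204 0 0 0 0.3" --pt "-0.016 0 0.204 0 0 0 0.3" --pt "-0.016 0 0.204 0 0 0 0.3" --grip_force 45

```text
clock: 27.3
eef_pos: [0.4215, 0.3651, 0.0812]
tcp_rot: [[-0.147, 0.989, 0.0], [0.989, 0.147, 0.001], [0.001, 0.0, -1.0]]
force: [-0.9, -0.3, 3.9]
width: 0.0594
```

Emit:
move_arm --pt "0 0 -0.008 0 0 0 0.3" --pt "0 0 -0.013 0 0 0 0.3" --pt "0.006 0.001 -0.013 0 0 0 0.3" --pt "0.012 0.002 -0.013 0 0 0 0.3" --pt "0.0165 0.0025 -0.013 0 0 0 0.3" --pt "0.0165 0.0025 -0.013 0 0 0 0.3" --pt "0.0165 0.0025 -0.008 0 0 0 0.3" --pt "0.0165 0.0025 -0.003 0 0 0 0.3" --pt "0.0165 0.0025 0 0 0 0 0.3" --pt "0.0165 0.0025 0 0 0 0 0.3"

```text
clock: 28.55
eef_pos: [0.4213, 0.3749, 0.0812]
tcp_rot: [[-0.147, 0.989, -0.0], [0.989, 0.147, 0.0], [0.0, -0.0, -1.0]]
force: [-1.3, -1.1, 3.9]
width: 0.059
```

Emit:
move_arm --pt "0 0 0 0 0 0 1" --pt "0 0 0 0 0 0 1" --pt "0 0 0 0 0 0 1" --pt "0 0 -0.05 0 0 0 1" --pt "0 0 -0.14 0 0 0 1" --pt "0 0 -0.205 0 0 0 1" --pt "0 0 -0.205 0 0 0 1"

```text
clock: 29.42
eef_pos: [0.4233, 0.3763, 0.2068]
tcp_rot: [[-0.147, 0.989, 0.005], [0.989, 0.147, 0.005], [0.004, 0.006, -1.0]]
force: [0.3, 0.1, -0.4]
width: 0.0938
```

Run:
```python
from h import *
import meas
meas.setup('scene'); save(meas.s,'s13.png')
meas.rep('can',meas.box(.36,.48,.32,.43,.13,.15))
s=manip.snapshot('wrist'); save(s,'w13.png')
meas.W=cloud(s); meas.Z=meas.W[...,2]
meas.rep('can',meas.box(.36,.55,.31,.43,.13,.15))
plan([(.582,-.0295,.203,8.8)])
```

```text
can 298 (array([420.8, 371.4]), array([58.3, 61.2]), 60.7) z 0.1401 mean [423.5 369.5] circ [421.1 372.5]
can 5158 (array([420.6, 374.6]), array([58.9, 58.8]), 11.0) z 0.1393 mean [420.5 376. ] circ [420.8 374.4]
t 29.52 at [0.4211 0.3748 0.2035] yaw 8.5 w 0.0939 F [-0.6  0.2 -0.7]
(0.582, -0.0295, 0.203, 8.8) -> [-7.061e-01  1.658e-01  7.000e-04] [-0.     -0.0001 -0.0018]
```

View pics/w13.png

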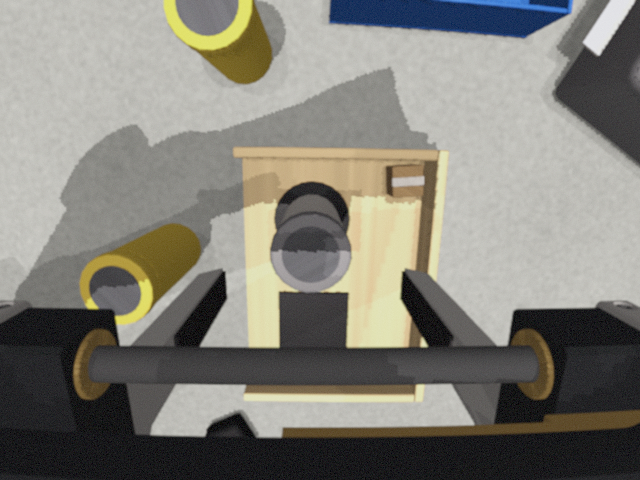

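The canister is now centred on its plate: wrist view (420.7,374.5), plate (421,375). Next, the carton on the mat.

Emit:
move_arm --pt "-0.1 0.024 0 0 0 0 1" --pt "-0.2 0.047 0 0 0 0 1" --pt "-0.3 0.07 0 0 0 0 1" --pt "-0.4 0.094 0 0 0 0 1" --pt "-0.5 0.117 0 0 0 0 1" --pt "-0.6 0.141 0 0 0 0 1" --pt "-0.68 0.16 0 0 0 0 1" --pt "-0.706 0.166 0 0 0 -0.002 1" --pt "-0.706 0.166 0 0 0 -0.002 1" --pt "-0.706 0.166 0 0 0 -0.002 1"

```text
clock: 30.78
eef_pos: [0.5815, -0.0269, 0.2029]
tcp_rot: [[-0.156, 0.988, -0.002], [0.988, 0.156, 0.002], [0.002, -0.002, -1.0]]
force: [-0.3, -0.2, -0.0]
width: 0.0938
```

Run:
```python
from h import *
import meas
s=manip.snapshot('wrist'); save(s,'w14.png')
meas.W=cloud(s); meas.Z=meas.W[...,2]
meas.rep('carton',meas.box(.5,.65,-.12,.04,.125,.145))
plan([(.582,-.0295,.071,8.8)])
```

```text
carton 5743 (array([582.5, -27.5]), array([56.6, 56.3]), 9.7) z 0.1333 mean [582.3 -26.2] circ [582.4 -27.4]
t 30.82 at [ 0.5816 -0.0268  0.2031] yaw 9.0 w 0.0939 F [-0.3  0.6  0.5]
(0.582, -0.0295, 0.071, 8.8) -> [-4.900e-03  2.000e-04  2.202e-01] [-0.0004 -0.0005  0.0012]
```

View pics/w14.png

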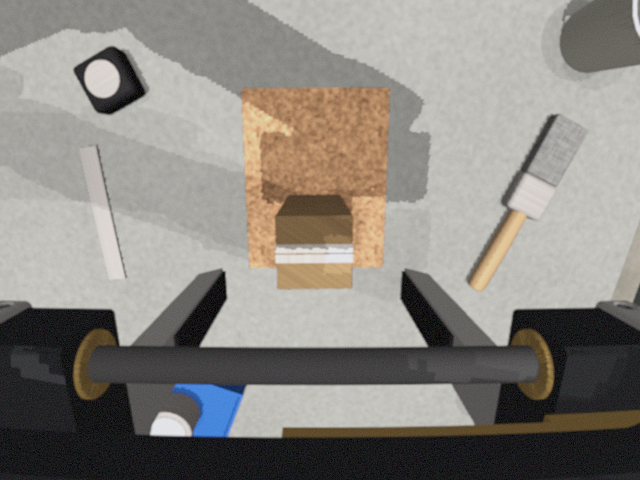

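Emit:
move_arm --pt "0 0 0.09 0 0 0 1" --pt "0 0 0.17 0 0 0 1" --pt "0 0 0.22 0 0 0 1" --pt "0 0 0.22 0 0 0 1" --pt "0 0 0.22 0 0 0 0.3" --pt "0 0 0.22 0 0 0 0.3" --pt "0 0 0.22 0 0 0 0.3" --pt "0 0 0.22 0 0 0 0.3" --pt "0 0 0.22 0 0 0 0.3" --grip_force 40

```text
clock: 31.95
eef_pos: [0.5826, -0.0295, 0.0722]
tcp_rot: [[-0.153, 0.988, 0.001], [0.988, 0.153, 0.0], [0.0, 0.001, -1.0]]
force: [-1.6, 0.9, 4.3]
width: 0.0556
```

Run:
```python
from h import *
plan([(.5825,-.029,.152,8.8),(.4395,.2535,.152,8.1),(.4395,.2535,.08,8.1)])
```

```text
t 31.95 at [ 0.5826 -0.0295  0.0722] yaw 8.8 w 0.0556 F [-1.6  0.9  4.3]
(0.5825, -0.029, 0.152, 8.8) -> [ 8.00e-04  1.00e-04 -1.33e-01] [ 0.0002 -0.      0.0001]
(0.4395, 0.2535, 0.152, 8.1) -> [ 0.5026 -0.1633 -0.1331] [ 0.0002 -0.      0.004 ]
(0.4395, 0.2535, 0.08, 8.1) -> [ 0.5026 -0.1634 -0.0131] [ 0.0002 -0.      0.004 ]
```

Emit:
move_arm --pt "0 0 -0.04 0 0 0 0.3" --pt "0 0 -0.09 0 0 0 0.3" --pt "0 0 -0.133 0 0 0 0.3" --pt "0.03 -0.01 -0.133 0 0 0 0.3" --pt "0.08 -0.026 -0.133 0 0 0 0.3" --pt "0.14 -0.046 -0.133 0 0 0 0.3" --pt "0.2 -0.065 -0.133 0 0 0 0.3" --pt "0.26 -0.085 -0.133 0 0 0 0.3" --pt "0.32 -0.104 -0.133 0 0 0 0.3" --pt "0.38 -0.123 -0.133 0 0 0 0.3"

```text
clock: 33.2
eef_pos: [0.4713, 0.1863, 0.1498]
tcp_rot: [[-0.155, 0.988, -0.003], [0.988, 0.155, -0.001], [-0.0, -0.004, -1.0]]
force: [0.7, 0.9, -1.4]
width: 0.0558
```

Emit:
move_arm --pt "0.05 -0.016 0 0 0 0 0.3" --pt "0.09 -0.03 0 0 0 0 0.3" --pt "0.11 -0.037 0 0 0 0.004 0.3" --pt "0.122 -0.04 0 0 0 0.004 0.3" --pt "0.122 -0.04 0 0 0 0.004 0.3" --pt "0.122 -0.04 0 0 0 0.004 0.3"

```text
clock: 33.95
eef_pos: [0.4399, 0.2522, 0.1514]
tcp_rot: [[-0.139, 0.99, 0.0], [0.99, 0.139, -0.0], [-0.001, 0.0, -1.0]]
force: [0.9, 1.1, -2.6]
width: 0.0557
```

Run:
```python
from h import *
import meas
s=manip.snapshot('wrist'); save(s,'w15.png')
plan([(.4395,.2535,.079,8.1)])
```

```text
t 34.0 at [0.44   0.2522 0.1515] yaw 8.0 w 0.0558 F [ 0.3 -0.2 -2.1]
(0.4395, 0.2535, 0.079, 8.1) -> [ 0.0023 -0.0005  0.1208] [ 0.0001  0.0001 -0.0005]
```

View pics/w15.png

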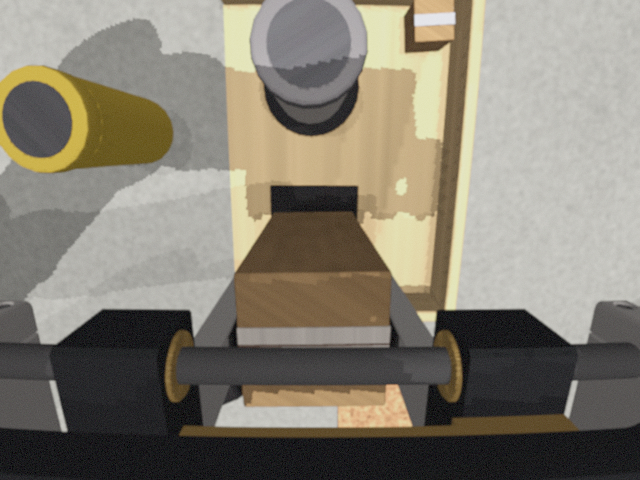

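Emit:
move_arm --pt "0.002 0 0.05 0 0 0 0.3" --pt "0.002 0 0.09 0 0 0 0.3" --pt "0.002 0 0.11 0 0 0 0.3" --pt "0.002 0 0.117 0 0 0 0.3" --pt "0.002 0 0.121 0 0 0 0.3" --pt "0.002 0 0.124 0 0 0 0.3" --pt "0.002 0 0.124 0 0 0 0.3"

```text
clock: 34.88
eef_pos: [0.4398, 0.2546, 0.0781]
tcp_rot: [[-0.141, 0.99, 0.001], [0.99, 0.141, 0.001], [0.001, 0.001, -1.0]]
force: [-1.5, -0.8, 4.5]
width: 0.0561
```

Emit:
move_arm --pt "0 0 0 0 0 0 1" --pt "0 0 0 0 0 0 1" --pt "0 0 0 0 0 0 1" --pt "0 0 -0.05 0 0 0 1" --pt "0 0 -0.14 0 0 0 1" --pt "0 0 -0.21 0 0 0 1" --pt "0 0 -0.21 0 0 0 1"

```text
clock: 35.75
eef_pos: [0.4413, 0.2554, 0.2059]
tcp_rot: [[-0.141, 0.99, 0.006], [0.99, 0.141, 0.004], [0.003, 0.006, -1.0]]
force: [-0.3, -0.1, -0.7]
width: 0.0938
```

Run:
```python
from h import *
import meas
s=manip.snapshot('wrist'); save(s,'w16.png')
meas.W=cloud(s); meas.Z=meas.W[...,2]
meas.rep('carton',meas.box(.38,.55,.2,.31,.13,.15))
meas.rep('can',meas.box(.36,.55,.325,.43,.13,.15))
plan([(.5,-.1,.2,8)])
```

```text
carton 5938 (array([439.9, 256.2]), array([56.3, 56.7]), 8.6) z 0.1393 mean [439.7 257.9] circ [440.  256.1]
can 6891 (array([420.4, 373.7]), array([59.2, 58.9]), 9.6) z 0.1393 mean [420.6 373.8] circ [420.7 373.9]
t 35.8 at [0.4399 0.2549 0.2041] yaw 8.1 w 0.0939 F [-0.2 -0.1  0.1]
(0.5, -0.1, 0.2, 8) -> [-0.5998  0.0155  0.006 ] [ 0.0008 -0.0005  0.0007]
```

View pics/w16.png

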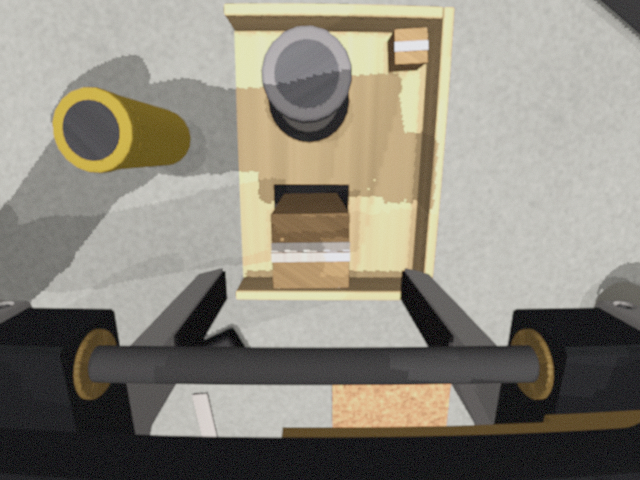

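Both stand on their plates, each within about 4 mm of the centre. I'll move the arm clear for a final check.

Emit:
move_arm --pt "-0.1 0 -0.02 0 0 0 1" --pt "-0.2 0 -0.04 0 0 0 1" --pt "-0.3 0.01 -0.06 0 0 0 1" --pt "-0.4 0.01 -0.06 0 0 0 1" --pt "-0.4 0.01 -0.06 0 0 0 1" --pt "-0.4 0.01 -0.06 0 0 0 1" --pt "-0.4 0.01 -0.06 0 0 0 1"

```text
clock: 36.67
eef_pos: [0.4785, 0.0195, 0.2382]
tcp_rot: [[-0.144, 0.99, -0.002], [0.99, 0.144, 0.0], [0.001, -0.002, -1.0]]
force: [0.9, -0.3, 0.4]
width: 0.0941
```

Run:
```python
from h import *
import meas
for cam in('scene','top'):
    meas.setup(cam); save(meas.s,cam+'20.png'); hsv=meas.hsv
    meas.rep(cam+' can',meas.box(.36,.48,.325,.43,.135,.15))
    meas.rep('carton',meas.box(.38,.55,.2,.3,.135,.15))
    meas.rep('tin',meas.box(.38,.52,-.36,-.24,.037,.047))
    meas.rep('packed',meas.box(.3,.6,-.5,-.35,.022,.035)&(hsv[...,0]<40))
    meas.rep('small',meas.box(.45,.55,.40,.46,.036,.045)&(hsv[...,0]<22))
```

```text
scene can 275 (array([422. , 371.4]), array([57.8, 60. ]), 61.7) z 0.1404 mean [422.8 370.7] circ [419.8 371.1]
carton 347 (array([440.1, 253.3]), array([59.3, 58.1]), 10.4) z 0.1407 mean [442.4 253.8] circ [440.1 254. ]
tin 415 (array([ 450.7, -299. ]), array([56. , 56.6]), 86.4) z 0.0427 mean [ 452.2 -299.1] circ [ 450.8 -299.1]
packed 502 (array([ 430.1, -397.4]), array([43.1, 90.3]), 76.2) z 0.0264 mean [ 428.4 -396.2] circ [ 431.5 -394.5]
small 82 (array([506.6, 432.2]), array([29.4, 35.6]), 12.2) z 0.0403 mean [508.2 431.3] circ [510.5 432.1]
top can 719 (array([419.6, 372.1]), array([58.5, 58.7]), 82.9) z 0.1401 mean [418.7 371.2] circ [419.3 372. ]
carton 811 (array([438.8, 253.8]), array([57.5, 56.2]), 9.0) z 0.1401 mean [438.  253.5] circ [438.1 253.7]
tin 535 (array([ 448.5, -298.2]), array([56.5, 55.4]), 75.6) z 0.0422 mean [ 448. -298.] circ [ 449.4 -298.5]
packed 541 (array([ 420.4, -396.1]), array([44.7, 75.9]), 77.2) z 0.0259 mean [ 414.9 -395. ] circ [ 420.4 -396.7]
small 74 (array([507.4, 422.2]), array([30.7, 12.3]), 15.1) z 0.0401 mean [506.7 421.8] circ [508.  420.1]
```

View pics/scene20.png

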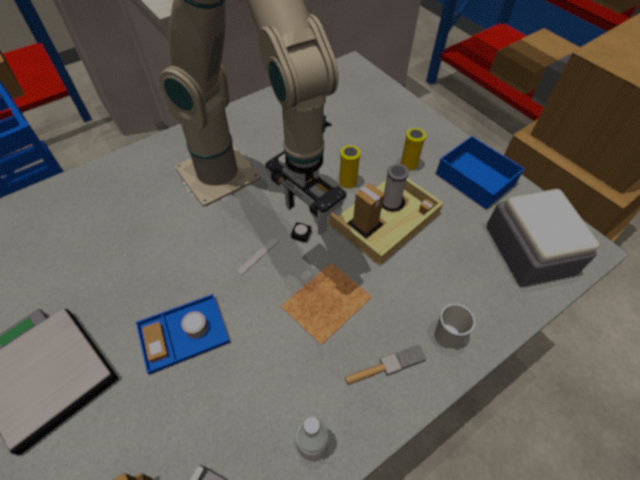

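The scene shows the carton (368,208) and canister (395,188) back on their plates and the tin (194,323) in the larger compartment. The mat is empty and the arm is clear, so I'm handing in.

```bash
python3 -c "
from plant import manip
print(manip.hand_in())"
```

```text
the job is handed in; nothing more can be done
None
```

The job is handed in at about 37 s on the clock; the hand-in gave no verdict. I stood the carton and then the canister on the cork mat, and set the tin upright in the tray's larger compartment. Then I put the canister back on the round plate and the carton on the square one.

**Final checks:**
- **Canister and carton:** both are upright, about 2–3 mm from their plates' centres.
- **Tin:** it stands upright near the middle of the compartment.
- **Little box and packed box:** neither shows any sign of having moved. In the last top view the packed box was only partly segmented, so its reading there is 6 mm off. The scene camera puts it within about 4 mm of its start.
- **Arm:** it is clear of everything.

**What went wrong on the way:** the canister slipped in the grip during the quick carry back and landed about 10 mm off centre. I regripped it with 45 N and shifted it slowly to the middle.

**Disagreement:** the cameras differ from one another by about 2–3 mm throughout, well inside the tolerances.

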